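# Clear the flap crate and put the polish bottles away

## Task

Clear up the polishing bench. First take the basket off the top of the crate and hang it by its handle on the double hook of the stand; then put every polish bottle away upright in an empty cell of the crate, standing on the cell's floor. Some of the cells already hold a tin, hidden under the spring flaps, so feel which flaps give way; leave the jar, the spray bottle and the tape roll where they are.

Things in the scene. Friction and masses are not known exactly. Their poses are not given: they have to be found in the camera images.
- crate: fixed plywood crate, 170 (x) x 240 (y) mm, 100 mm high, yaw within 0.25 rad of the world's. Origin: centre of its underside, z up. 2 x 3 cells, centres in its frame at x = -41 or +41, y = -78, 0 or +78 mm; each 76 (x) x 72 (y) mm inside, floor 6 mm above the underside, 6 mm walls with tops at 100 mm. Two cells (varying, unseen) hold a tin 62 mm across, 81 mm tall.
- crate_top (a point): centre of the crate's top (100 mm up), crate's axes. Each cell is shut by a thin aluminium spring flap, 70 x 68 mm, top at 97 mm, hinged on its +x edge: pressed at its middle with about 1 N it swings down into an empty cell, up to 86 degrees, and springs shut after; over a tin it gives only 4 to 7 mm, then is hard. A bottle's weight pushes it aside; it then leans on the bottle.
- basket: steel basket with a buffing pad in it, 110 (x) x 120 (y) x 50 mm, about 220 g, at the start standing on the crate. Rigid upright arch handle of 8 mm round bar over its middle: a level top bar along the basket's y, 108 mm long, centreline 156 mm above the underside; legs at y = -54 to -58 and +54 to +58 mm. Origin: centre of its underside, z up.
- basket_bar (a point): middle of the basket handle's top bar, on its centreline (156 mm above the basket's underside)
- stand: fixed stand with double hook. Origin: foot of the post's front face at table height, z up; the hook points to its -x. Post 216 mm high; a 90 mm wide crosspiece (front at x = -8 mm) carries two level 10 mm thick prongs at y = -32 and +32 mm, tops at z = 203 mm, out to x = -92; there they turn up to x = -106, ends 225 mm high. Foot 14 mm high, x -25 to +75, y -65 to +65 mm.
- hook_seat (a point): where the middle of the basket's bar lies when well hung: midway between the two prongs, 80 mm in front of the post (stand x = -80 mm), 207 mm high; bar along the stand's y; its axes are those of the stand. The gripper fits between the prongs.
- bottle0: polish bottle, upright, part-used, about 300 g, mostly low down: black round body 60 mm across to 88 mm high, shoulder sloping in to a grey plain cap 26 mm across from 104 to 145 mm high (grip the cap). Origin: centre of its underside, z up. Seated in a cell its underside is 6 mm and its cap's top 151 mm above the crate's underside. Three or four are present (absent: None).
- bottle1: polish bottle, upright, part-used, about 300 g, mostly low down: black round body 60 mm across to 88 mm high, shoulder sloping in to a grey plain cap 26 mm across from 104 to 145 mm high (grip the cap). Origin: centre of its underside, z up. Seated in a cell its underside is 6 mm and its cap's top 151 mm above the crate's underside. Three or four are present (absent: None).
- bottle2: polish bottle, upright, part-used, about 300 g, mostly low down: black round body 60 mm across to 88 mm high, shoulder sloping in to a grey plain cap 26 mm across from 104 to 145 mm high (grip the cap). Origin: centre of its underside, z up. Seated in a cell its underside is 6 mm and its cap's top 151 mm above the crate's underside. Three or four are present (absent: None).
- bottle3: polish bottle, upright, part-used, about 300 g, mostly low down: black round body 60 mm across to 88 mm high, shoulder sloping in to a grey plain cap 26 mm across from 104 to 145 mm high (grip the cap). Origin: centre of its underside, z up. Seated in a cell its underside is 6 mm and its cap's top 151 mm above the crate's underside. Three or four are present (absent: None).
- jar: white lidded jar, 70 mm across, 75 mm high (bystander, about 300 g) stands beyond the crate; leave it where it is. Origin: centre of its underside.
- sprayer: white trigger spray bottle, 72 mm across, 203 mm high (bystander, about 450 g) stands beyond the crate; leave it where it is. Origin: centre of its underside.
- tape: roll of masking tape lying flat, 100 mm across, 25 mm high (bystander, about 100 g) stands beyond the crate; leave it where it is. Origin: centre of its underside.
Mind the look-alikes: they are no part of the job. What is shaped like the bottle3 but purple or yellow is not meant.

How it is judged:
By the outcome, as a careful person would: the job done as asked, in the order asked, and still so for the second after the job is handed in, with the robot touching nothing.
Of bottle0, bottle1, bottle2, bottle3 only 3 to 4 are there at a start; the rules pass over those that are not, and their reading is None.
At some moment in a run one of bottle0, bottle1, bottle2, bottle3 may be knocked a few centimetres aside while the robot is not near it.
It also fails if it takes over 210 s, if anything falls off the work surface, if the arm or the gripper's body presses on something with over 40 N, if the wrist force passes 120 N, or if a joint passes its speed limit or range.

## Robot

A 6-joint arm with a two-finger parallel gripper is mounted at the origin on the work surface. World frame = base frame: x ahead of the robot, y to its left, z up, the work surface at z = 0. Lengths are in m, angles in rad, forces in N, time in s.
With the tool pointing down it reaches from about 0.325 to 0.9 m from the base axis. Payload 6.1 kg.
Tool frame: the origin (TCP) lies midway between the tips of the shut fingers; the grasp point (between the pads) lies 19 mm behind it; z points along the fingers, y is the line along which they close (so a half turn about z gives the same grasp; the last joint's range is limited). The gripper opens to 87 mm and grips with 3 to 60 N. Pads are 19 mm wide; open, the fingers measure 117 mm over their backs; the gripper's body (75 mm by 190 mm) begins 51 mm behind the grasp point.
Start: joints at [-1.459, 0.22, 1.526, -0, 1.395, -0.126], TCP at [0.147, -0.607, 0.223] pointing down, gripper open.
Joint ranges: [-2.98, 2.98], [-0.91, 2.08], [0.09, 2.57], [-1.24, 4.39], [0.2, 2.65], [-2.68, 2.68]. Speed limits (rad/s): [2.57, 2.57, 3.01, 3.14, 3.14, 3.14].

## Interface

Orientations are given as a rotation vector (axis times angle).
In Python, from cell import r, imaging, finder gives the robot as it stands.
- The arm moves only by the shell command python3 -m jog 'ROWS' [FORCE]. ROWS is JSON, a list of rows, each a list of 7 numbers: the shift along the tool's x, y, z in cm, then the turn, a rotation vector about the tool's x, y, z in degrees, then the opening, from 0 (shut) to 1 (fully open). In form: [[dx, dy, dz, rx, ry, rz, fingers], ...]. A call has 1 to 8 rows; each row shifts and turns the commanded pose from where the row before left it, along the tool's axes as they then stand; what a row does not reach is not made up. A row lasts 1/12 s, in which the tool goes at most 41.7 mm and 7.16 degrees, less where a joint would pass 70% of its speed; a pose out of reach is approached as far as the arm can. A call is refused whole if a number of a shift passes 4.17 or a number of a turn 7.16, either way. A call with a gripper value outside its range is refused whole. The fingers move at their own pace and stop on an object; FORCE is the grip in N (left out, the last holds). Time passes only in rows, so rows that do not move let the fingers close. It gives the time, the measured TCP pose, the force, the opening and the grip force at its end, in the units of the state.
- r.get_state(): the state, without advancing time (a new reading comes with each control period).
- imaging.camera(name): name is "side" or "top"; returns a dict with "img" (420x560x3 uint8, red, green, blue), "z_map" (420x560 float32, m along the optical axis (not along the pixel's ray), 0 where there is no reading), "intrinsics" (3x3 intrinsics, pixels), "R" (3x3) and "t" (3): a world point X has camera coordinates R X + t. Camera axes: x right, y down, z forward; pixel columns grow to the right and rows downward; lengths in m; the calibration is good to about 2 mm. A picture is of the moment at which its call begins.
- r.finish_job(): hands the job in; it is judged then, once.
Trained networks look in a picture, given as the dict that the camera call returned (one of the last four; its "shot" number tells which), for a name from the list of things; names that differ only in an ending like _2 or _b are one class to them, and where a whole thing is asked for, a point or a joint stands for the part that bears it (a point fixed in the world has none). Each returns a list of dicts, best first, with "p" (0 to 1); they miss things now and then, are a little off and sometimes report something else, mostly with a low value. They report only what shows in the picture. A call takes as long as a camera call. They do not tell look-alikes from the thing itself.
- finder.spot_in(label, picture): "at" ([x, y, z] in m, in the coordinates of the camera as it stood for that picture, good to about 4 mm: the middle of the surface that is visible of it).
The state is a dict: "time": time; "joint_pos": joint angles; "joint_velocities": joint speeds; "joint_efforts": joint torques, N m; "tcp_pos": TCP position; "tool_rot": TCP orientation; "force": force on the tool from outside, world axes, zero at the start; "torque": the same for the moment, N m; "finger_gap": opening from 0.0 (shut) to 1.0 (fully open); "grasp_force": force on a finger pad.
Only numpy, scipy, OpenCV 4.12 (cv2) and the standard library are available. Lean on these libraries where they do the work, as an engineer would, in place of code of your own. Each camera call takes 0.05 s, during which the arm holds its last target. There are 200 camera calls.

## Working session

There is one attempt and no reset: what is moved stays moved. The work goes in short steps, Python scripts to look and compute and a shell command to move; the robot and the scene stay as the last step left them, time stands still between calls to the robot, and variables do not carry over. Pictures are saved under pics/ and viewed, at most 14 in all, crops included, and the job is handed in when it is done.

```bash
ls; mkdir -p pics; python3 - <<'E'
from cell import r, imaging, finder
import cv2
print(r.get_state())
for n in("top","side"):
    c=imaging.camera(n); cv2.imwrite(f"pics/{n}0.png",c["img"][:,:,::-1]); print(n,c["intrinsics"],c["R"],c["t"])
E
```

```text
pics
{'time': 0.0, 'joint_pos': array([-1.45908328e+00,  2.21255953e-01,  1.52761203e+00, -1.84870340e-05,
        1.39467248e+00, -1.26098690e-01]), 'joint_velocities': array([-0.00060268, -0.00014806, -0.00108154,  0.00145666,  0.00063068,
       -0.00029777]), 'joint_efforts': array([-2.62606063e-04, -4.94614756e+01, -3.87371850e+01,  6.98196539e-02,
        5.71835053e-02, -1.41228807e-04]), 'tcp_pos': array([ 0.14715707, -0.60679506,  0.22141828]), 'tool_rot': array([-3.11747520e+00, -3.72448169e-01,  6.57328843e-06]), 'force': array([ 0.93699944, -0.19427389,  0.24025578]), 'torque': array([ 0.00733508, -0.03054248, -0.02073405]), 'grasp_force': 0.0, 'finger_gap': 1.0003220750119253}
top [[429.08636115   0.         270.34756149]
 [  0.         429.08636115 212.2305281 ]
 [  0.           0.           1.        ]] [[-0.0242599  -0.99963805 -0.01162875]
 [-0.9824636   0.02599094 -0.18463406]
 [ 0.18486947  0.00694562 -0.98273854]] [0.03983525 0.57258066 1.11901617]
side [[487.94246509   0.         273.25203613]
 [  0.         487.94246509 215.97232682]
 [  0.           0.           1.        ]] [[-0.89581976 -0.44441048 -0.00250414]
 [-0.2154152   0.43913757 -0.87221241]
 [ 0.38872    -0.78080569 -0.48912089]] [0.52049536 0.2578854  1.32631921]
```

View pics/top0.png

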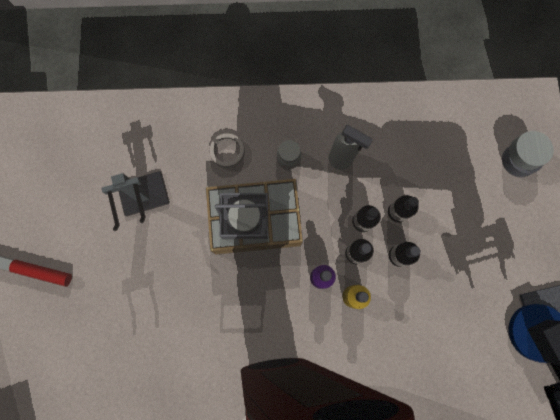

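View pics/side0.png

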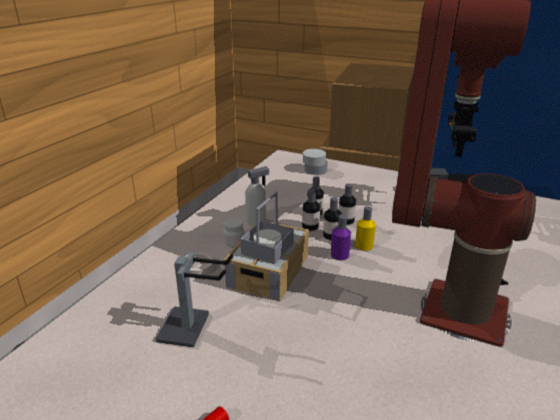

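Top view: crate with basket around (254,215), stand with prongs at (125,205). Four black bottles are at (367,217), (405,207), (361,250) and (406,253); these match "black body, grey cap". The purple one (322,276) and yellow one (358,296) are look-alikes. Now metric measurement.

```bash
cat > h.py <<'E'
from cell import r, imaging, finder
import numpy as np, cv2
def shot(n):
    c=imaging.camera(n); z=c["z_map"]; v,u=np.mgrid[:z.shape[0],:z.shape[1]]
    K=c["intrinsics"]; P=np.stack([(u-K[0,2])*z/K[0,0],(v-K[1,2])*z/K[1,1],z],-1)
    c["W"]=(P-c["t"])@c["R"]; c["W"][z==0]=np.nan; return c
def proj(c,X):
    p=c["intrinsics"]@(c["R"]@np.asarray(X)+c["t"]); return p[:2]/p[2]
def tw(c,a): return (np.asarray(a)-c["t"])@c["R"]
def rect(W,m):
    (a,b),(w,h),t=cv2.minAreaRect((W[m][:,:2]*1000).astype(np.float32)); return np.round([a,b,w,h,t],1),m.sum()
def bottles(c,lo=.120,hi=.16):
    W=c["W"]; m=np.zeros(W.shape[:2],np.uint8); m[(W[...,2]>lo)&(W[...,2]<hi)]=1
    n,l,s,ce=cv2.connectedComponentsWithStats(m)
    for i in range(1,n):
        if s[i,4]>8:
            P=W[l==i]; print(np.round(ce[i]),s[i,4],np.round((P.max(0)+P.min(0))/2*1000),np.round(np.median(P,0)*1000),np.round(np.ptp(P,axis=0)*1000),c["img"][l==i].mean(0).round())
E
python3 - <<'E'
from h import *
for n in("top","side"):
    c=shot(n); W=c["W"]; print(n); z=W[...,2]
    for nm in("crate","basket","basket_bar","stand","hook_seat","bottle0","jar","sprayer","tape"):
        print(nm,[(round(d["p"],2),np.round(tw(c,d["at"])*1000).tolist()) for d in finder.spot_in(nm,c)][:6])
    bottles(c)
    box=lambda x0,x1,y0,y1:(W[...,0]>x0)&(W[...,0]<x1)&(W[...,1]>y0)&(W[...,1]<y1)
    if n=="top":
      st=finder.spot_in("stand",c); cr=finder.spot_in("crate",c)
    s=tw(c,(finder.spot_in("stand",c) or st)[0]["at"]); k=tw(c,(finder.spot_in("crate",c) or cr)[0]["at"])
    B=box(k[0]-.2,k[0]+.2,k[1]-.16,k[1]+.16)
    print("crate",rect(W,B&(z>.09)&(z<.106)))
    m=B&(z>.24)&(z<.268); print("bar",rect(W,m),np.nanmedian(z[m]))
    S=box(s[0]-.2,s[0]+.2,s[1]-.2,s[1]+.2)
    m=S&(z>.193)&(z<.207); print("prongs",rect(W,m),rect(W,S&(z>.212)&(z<.23)),rect(W,S&(z>.009)&(z<.018)))
E
```

```text
top
crate [(0.78, [552.0, 27.0, 102.0])]
basket [(0.64, [551.0, 93.0, 140.0])]
basket_bar [(0.78, [553.0, 93.0, 142.0])]
stand [(0.59, [625.0, 373.0, 15.0])]
hook_seat [(0.93, [626.0, 375.0, 14.0])]
bottle0 [(0.96, [541.0, -225.0, 91.0]), (0.91, [448.0, -318.0, 96.0]), (0.69, [456.0, -202.0, 93.0]), (0.62, [342.0, -182.0, 95.0]), (0.55, [570.0, -328.0, 91.0]), (0.55, [395.0, -105.0, 95.0])]
jar [(0.96, [732.0, -29.0, 74.0])]
sprayer [(0.67, [722.0, -180.0, 142.0])]
tape [(0.96, [767.0, 149.0, 22.0]), (0.18, [450.0, -318.0, 95.0])]
[346. 147.] 364 [ 738. -181.  140.] [ 724. -171.  135.] [68. 67. 39.] [59. 58. 55.]
[129. 190.] 52 [624. 385. 140.] [623. 386. 142.] [10. 28. 40.] [65. 66. 66.]
[243. 196.] 260 [585.  91. 138.] [603.  93. 148.] [ 47. 119.  35.] [59. 58. 59.]
[412. 202.] 115 [ 574. -336.  136.] [ 573. -333.  143.] [25. 26. 30.] [39. 38. 38.]
[244. 201.] 79 [589.  92. 134.] [587.  91. 140.] [15. 57. 23.] [81. 80. 77.]
[241. 230.] 259 [534.  92. 141.] [500. 106. 149.] [ 78. 122.  37.] [57. 56. 57.]
[244. 219.] 771 [540.  92. 134.] [542.  91. 140.] [67. 88. 26.] [88. 87. 83.]
[
[... 2300 characters left out ...]
7.  138.] [25. 29. 27.] [80. 78. 82.]
[342. 219.] 83 [ 398. -107.  133.] [ 395. -100.  138.] [27. 25. 27.] [69. 68. 73.]
[267. 238.] 1259 [553.  93. 140.] [549. 102. 140.] [115. 132.  40.] [87. 86. 88.]
[474. 280.] 749 [ -8.  32. 140.] [ -4.  56. 139.] [146.  74.  40.] [43. 36. 31.]
[184. 287.] 177 [631. 388. 140.] [628. 400. 140.] [23. 39. 39.] [76. 79. 81.]
crate (array([559.1, 112.6, 172.6, 168.8,   3.6]), np.int64(1005))
bar (array([552.7,  95.8, 117.1,  10.6,  87.7]), np.int64(102)) 0.25795460951760485
prongs (array([585.2, 378. , 123.7,  89. ,  14.6]), np.int64(416)) (array([580. , 377.5, 134.7,  76.5,  18.4]), np.int64(141)) (array([658.5, 333.6, 112.1, 257.5,   9.6]), np.int64(1124))
```

```bash
python3 - <<'E'
from h import *
for n in("top","side"):
    c=shot(n); W=c["W"]; z=W[...,2]; hsv=cv2.cvtColor(c["img"],cv2.COLOR_RGB2HSV)
    box=(W[...,0]>.42)&(W[...,0]<.69)&(W[...,1]>-.1)&(W[...,1]<.23)
    for zz in((.09,.106),(.094,.106)):
        m=(box&(z>zz[0])&(z<zz[1])).astype(np.uint8)
        k,l,s,_=cv2.connectedComponentsWithStats(m,connectivity=8)
        M=np.isin(l,[i for i in range(1,k) if s[i,4]>25]); print(n,"crate",rect(W,M), rect(W,M&(hsv[...,1]>90)))
    S=(W[...,0]>.5)&(W[...,0]<.72)&(W[...,1]>.29)&(W[...,1]<.45)
    for zz in((.192,.209),(.211,.24)):
        m=(S&(z>zz[0])&(z<zz[1])).astype(np.uint8); k,l,s,_=cv2.connectedComponentsWithStats(m)
        for i in range(1,k):
            if s[i,4]>6: print(zz,rect(W,l==i),np.nanmedian(z[l==i]).round(3))
    print("foot",rect(W,S&(z>.010)&(z<.018)))
c=shot("top"); im=cv2.resize(c["img"][165:265,90:310],None,fx=3.6,fy=3.6,interpolation=cv2.INTER_CUBIC); cv2.imwrite("pics/crop1.png",im[:,:,::-1])
E
```

```text
top crate (array([561.2,  70.1, 171.3, 244.1,   4.2]), np.int64(3804)) (array([560.7,  70.1, 170.3, 238.4,   4.2]), np.int64(624))
top crate (array([561.2,  69.6, 171.3, 243.1,   4.2]), np.int64(3580)) (array([560.7,  70.1, 170.3, 238.4,   4.2]), np.int64(611))
(0.192, 0.209) (array([639.3, 373.1,  17.4,   3.4,  27.8]), np.int64(13)) 0.202
(0.192, 0.209) (array([577.8, 371.8, 103.2,  90.1,  15.3]), np.int64(412)) 0.202
(0.211, 0.24) (array([631.6, 372.8,  65.8,  29.8,  89.1]), np.int64(162)) 0.215
(0.211, 0.24) (array([612.6, 410.1,  11.9,   4.4,  88.1]), np.int64(9)) 0.211
(0.211, 0.24) (array([533.4, 325.3,  14.5,   8.6,  10.2]), np.int64(23)) 0.222
(0.211, 0.24) (array([515.5, 386.8,  13.7,   7.7,   5.8]), np.int64(24)) 0.222
foot (array([646.5, 390.1, 101.3, 130. ,  14.8]), np.int64(928))
side crate (array([562.5,  69.4, 172.5, 250.4,   4.2]), np.int64(1200)) (array([562.2,  68.7, 172. , 249. ,   4.2]), np.int64(391))
side crate (array([562.8,  69.5, 172.6, 249.9,   4.4]), np.int64(1080)) (array([562.4,  68.7, 171.8, 248.4,   4.4]), np.int64(311))
(0.192, 0.209) (array([573.9, 376.8, 106.3,  90.6,  11.4]), np.int64(428)) 0.201
(0.192, 0.209) (array([626.3, 407.6,  10.9,  33.8,  62. ]), np.int64(35)) 0.203
(0.211, 0.24) (array([532.7, 327.7,  15.6,   8.5,  14.3]), np.int64(26)) 0.219
(0.211, 0.24) (array([633.3, 387.3,  26.8,  35.8,  19.1]), np.int64(91)) 0.215
(0.211, 0.24) (array([515.3, 390.2,  14.6,   7.1,  25.6]), np.int64(29)) 0.22
foot (array([647.4, 392.6, 101.6, 132. ,  15.9]), np.int64(1007))
```

View pics/crop1.png

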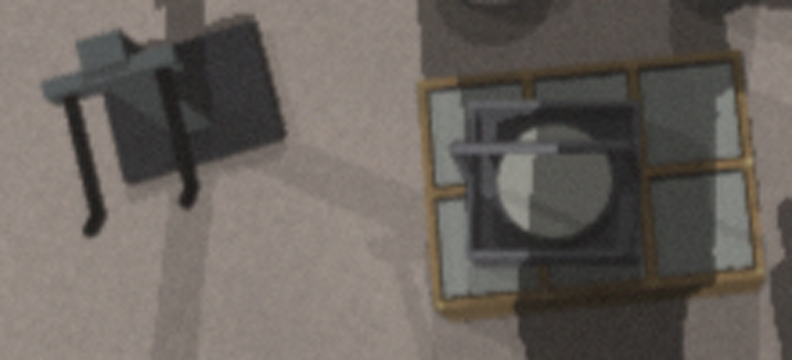

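```bash
cat >> h.py <<'E'
from scipy.spatial.transform import Rotation as Ro
def plan(x,y,z,yaw,n=None):
    "rows (cm, deg, tool axes) from the measured pose to TCP x,y,z mm, tool y at world angle yaw deg (mod 180), tool z down"
    s=r.get_state(); p=s["tcp_pos"]*1000; R0=Ro.from_rotvec(s["tool_rot"]); M=R0.as_matrix()
    a0=np.degrees(np.arctan2(M[1,1],M[0,1])); d=(yaw-a0+90)%180-90
    yv=np.radians(a0+d); Y=np.array([np.cos(yv),np.sin(yv),0]); Z=np.array([0,0,-1.])
    T=Ro.from_matrix(np.stack([np.cross(Y,Z),Y,Z],1)); rv=(R0.inv()*T).as_rotvec(); D=np.array([x,y,z])-p
    n=n or int(max(np.ceil(np.linalg.norm(D)/40),np.ceil(np.degrees(np.linalg.norm(rv))/7),1))
    print("at",p.round(1),"d",D.round(1),"turn",np.degrees(rv).round(2),"n",n); 
    for i in range(n):
        dl=(R0*Ro.from_rotvec(rv*i/n)).inv().apply(D/n)/10; print(dl.round(2).tolist(),(np.degrees(rv)/n).round(2).tolist())
E
python3 -c "
from h import *
plan(552,94,320,-1.5)"
```

```text
at [ 147.3 -607.4  222.5] d [404.7 701.4  97.5] turn [ -0.    -0.   -74.87] n 21
[2.66, -2.79, -0.46] [-0.0, -0.0, -3.57]
[2.83, -2.62, -0.46] [-0.0, -0.0, -3.57]
[2.99, -2.44, -0.46] [-0.0, -0.0, -3.57]
[3.13, -2.25, -0.46] [-0.0, -0.0, -3.57]
[3.27, -2.05, -0.46] [-0.0, -0.0, -3.57]
[3.39, -1.84, -0.46] [-0.0, -0.0, -3.57]
[3.5, -1.63, -0.46] [-0.0, -0.0, -3.57]
[3.59, -1.41, -0.46] [-0.0, -0.0, -3.57]
[3.67, -1.18, -0.46] [-0.0, -0.0, -3.57]
[3.74, -0.95, -0.46] [-0.0, -0.0, -3.57]
[3.79, -0.72, -0.46] [-0.0, -0.0, -3.57]
[3.83, -0.48, -0.46] [-0.0, -0.0, -3.57]
[3.85, -0.24, -0.46] [-0.0, -0.0, -3.57]
[3.86, -0.0, -0.46] [-0.0, -0.0, -3.57]
[3.85, 0.24, -0.46] [-0.0, -0.0, -3.57]
[3.83, 0.48, -0.46] [-0.0, -0.0, -3.57]
[3.79, 0.71, -0.46] [-0.0, -0.0, -3.57]
[3.74, 0.95, -0.46] [-0.0, -0.0, -3.57]
[3.67, 1.18, -0.46] [-0.0, -0.0, -3.57]
[3.59, 1.4, -0.46] [-0.0, -0.0, -3.57]
[3.5, 1.62, -0.46] [-0.0, -0.0, -3.57]
```

```bash
python3 -m jog '[[0,0,-4,0,0,0,1],[0,0,-4,0,0,0,1],[0,0,-2,0,0,0,1],[2.7,-2.8,0,0,0,-3.6,1],[2.8,-2.6,0,0,0,-3.6,1],[3,-2.4,0,0,0,-3.6,1],[3.1,-2.3,0,0,0,-3.6,1],[3.3,-2.1,0,0,0,-3.6,1]]' 30
python3 -m jog '[[3.4,-1.8,0,0,0,-3.6,1],[3.5,-1.6,0,0,0,-3.6,1],[3.6,-1.4,0,0,0,-3.6,1],[3.7,-1.2,0,0,0,-3.6,1],[3.7,-0.9,0,0,0,-3.6,1],[3.8,-0.7,0,0,0,-3.6,1],[3.8,-0.5,0,0,0,-3.6,1],[3.8,-0.2,0,0,0,-3.6,1]]'
python3 -c "
from h import *
plan(552,94,320,-1.5)"
```

```text
time: 2.22
tcp_pos: [0.2438, -0.4383, 0.3225]
tool_rot: [3.021, 0.86, 0.0]
force: [0.9, -0.5, 1.1]
finger_gap: 0.997
grasp_force: 0.0
time: 2.88
tcp_pos: [0.3976, -0.1716, 0.323]
tool_rot: [2.712, 1.584, 0.001]
force: [1.4, -0.2, 0.4]
finger_gap: 1.0
grasp_force: 0.0
at [ 397.6 -171.6  323. ] d [154.4 265.6  -3. ] turn [ 7.000e-02  2.000e-02 -2.791e+01] n 8
[3.84, 0.05, 0.04] [0.01, 0.0, -3.49]
[3.83, 0.28, 0.04] [0.01, 0.0, -3.49]
[3.81, 0.52, 0.04] [0.01, 0.0, -3.49]
[3.77, 0.75, 0.04] [0.01, 0.0, -3.49]
[3.71, 0.97, 0.04] [0.01, 0.0, -3.49]
[3.65, 1.2, 0.04] [0.01, 0.0, -3.49]
[3.57, 1.42, 0.04] [0.01, 0.0, -3.49]
[3.48, 1.63, 0.04] [0.01, 0.0, -3.49]
```

```bash
python3 -m jog '[[3.8,0.05,0,0,0,-3.5,1],[3.8,0.3,0,0,0,-3.5,1],[3.8,0.5,0,0,0,-3.5,1],[3.8,0.7,0,0,0,-3.5,1],[3.7,1,0,0,0,-3.5,1],[3.6,1.2,0,0,0,-3.5,1],[0,0,0,0,0,0,1],[0,0,0,0,0,0,1]]'
python3 -c "
from h import *
plan(552,94,320,-1.5)"
```

```text
time: 3.55
tcp_pos: [0.5131, 0.0265, 0.3221]
tool_rot: [-2.377, -2.053, 0.001]
force: [0.9, -0.3, -1.0]
finger_gap: 1.001
grasp_force: 0.0
at [513.1  26.5 322.1] d [38.9 67.5 -2.1] turn [-0.05  0.   -6.87] n 2
[3.62, 1.44, 0.11] [-0.03, 0.0, -3.43]
[3.53, 1.65, 0.11] [-0.03, 0.0, -3.43]
```

```bash
python3 -m jog '[[3.6,1.4,0.1,0,0,-3.4,1],[3.5,1.7,0.1,0,0,-3.5,1],[0,0,0,0,0,0,1],[0,0,3,0,0,0,1],[0,0,3,0,0,0,1],[0,0,2.3,0,0,0,1],[0,0,0,0,0,0,1],[0,0,0,0,0,0,1]]'
python3 -c "
from h import *
plan(552,94,237,-1.5)
c=shot('side');cv2.imwrite('pics/s1.png',cv2.resize(c['img'][150:330,140:380],None,fx=3,fy=3)[:,:,::-1])"
```

```text
time: 4.22
tcp_pos: [0.551, 0.0903, 0.2367]
tool_rot: [-2.254, -2.185, 0.004]
force: [0.1, -0.5, 0.7]
finger_gap: 1.001
grasp_force: 0.0
at [551.   90.3 236.7] d [1.  3.7 0.3] turn [-0.17  0.03 -0.28] n 1
[0.38, 0.09, -0.03] [-0.17, 0.03, -0.28]
```

View pics/s1.png

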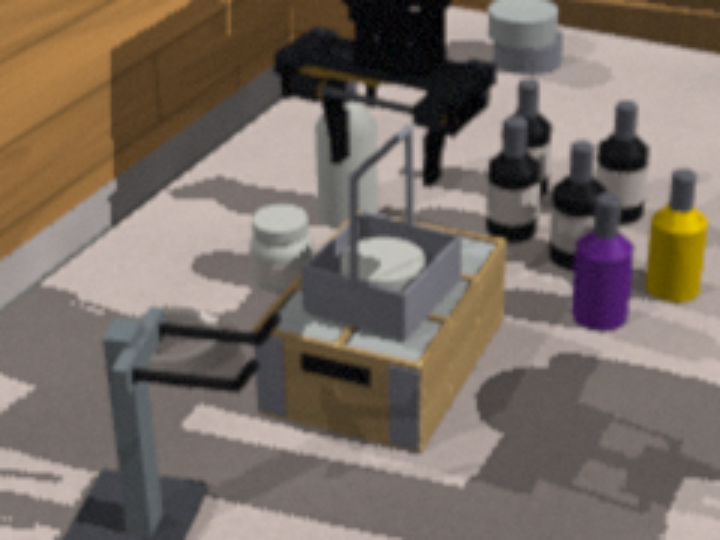

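The fingers (crop 335,130 and 432,150) straddle the handle bar. The four black bottles stand at crop x 515–625, clearly distinct from the purple and yellow ones. Now close and lift.

```bash
python3 -m jog '[[0.4,0.1,0,0,0,0,0],[0,0,0,0,0,0,0],[0,0,0,0,0,0,0],[0,0,0,0,0,0,0],[0,0,0,0,0,0,0],[0,0,0,0,0,0,0],[0,0,0,0,0,0,0],[0,0,0,0,0,0,0]]' 40
python3 -m jog '[[0,0,-1,0,0,0,0],[0,0,-2,0,0,0,0],[0,0,-2,0,0,0,0],[0,0,-1,0,0,0,0],[0,0,0,0,0,0,0],[0,0,0,0,0,0,0]]'
python3 -c "
from h import *
plan(551,94,240,-1.5)"
```

```text
time: 4.93
tcp_pos: [0.5532, 0.0955, 0.2375]
tool_rot: [-2.254, -2.189, 0.0]
force: [-0.9, -0.2, 0.8]
finger_gap: 0.479
grasp_force: 0.0
time: 5.43
tcp_pos: [0.5535, 0.0955, 0.2981]
tool_rot: [2.253, 2.188, 0.002]
force: [-0.5, -0.7, -0.2]
finger_gap: 0.043
grasp_force: 0.0
at [553.5  95.5 298.1] d [ -2.5  -1.5 -58.1] turn [ 0.09 -0.   -0.18] n 2
[-0.08, -0.13, 2.91] [0.04, -0.0, -0.09]
[-0.08, -0.13, 2.91] [0.04, -0.0, -0.09]
```

The fingers need about 1.3 s to close, so I lifted too early. Reopen and retry.

```bash
python3 -m jog '[[0,0,0,0,0,0,0.5],[0,0,0,0,0,0,0.5],[0,0,0,0,0,0,0.5],[0,0,0,0,0,0,0.5],[0,0,0,0,0,0,0.5],[0,0,0,0,0,0,0.5],[0,0,0,0,0,0,0.5],[0,0,0,0,0,0,0.5]]'
python3 -c "
from h import *
for n in('side','top'):
  c=shot(n);W=c['W'];z=W[...,2]
  m=(z>.246)&(z<.264)&(abs(W[...,0]-.55)<.06)&(abs(W[...,1]-.09)<.09); print(rect(W,m))
plan(552,94,237,-1.5)"
```

```text
time: 6.1
tcp_pos: [0.5532, 0.0955, 0.2975]
tool_rot: [-2.254, -2.189, 0.0]
force: [-0.4, 0.7, -0.7]
finger_gap: 0.48
grasp_force: 0.0
(array([552.7,  93.7, 116.4,  11. ,  87.9]), np.int64(92))
(array([550.7,  38.9,   6.8,   7.4,  89. ]), np.int64(16))
at [553.2  95.4 297.5] d [ -1.2  -1.4 -60.5] turn [-0.   -0.   -0.18] n 2
[-0.07, -0.06, 3.03] [-0.0, -0.0, -0.09]
[-0.07, -0.06, 3.03] [-0.0, -0.0, -0.09]
```

```bash
python3 -m jog '[[0,0,3,0,0,0,0.5],[0,0,3,0,0,0,0.5],[0,0,0,0,0,0,0],[0,0,0,0,0,0,0],[0,0,0,0,0,0,0],[0,0,0,0,0,0,0],[0,0,0,0,0,0,0],[0,0,0,0,0,0,0]]' 40
python3 -m jog '[[0,0,0,0,0,0,0],[0,0,0,0,0,0,0],[0,0,0,0,0,0,0],[0,0,0,0,0,0,0]]'
```

```text
time: 6.87
tcp_pos: [0.5541, 0.0955, 0.2393]
tool_rot: [2.252, 2.187, 0.003]
force: [0.2, -0.2, -0.5]
finger_gap: 0.131
grasp_force: 0.0
time: 7.2
tcp_pos: [0.554, 0.0954, 0.2389]
tool_rot: [2.252, 2.188, 0.003]
force: [0.0, 0.1, 5.5]
finger_gap: 0.077
grasp_force: 40.0
```

```bash
python3 -m jog '[[0,0,-1,0,0,0,0],[0,0,-2,0,0,0,0],[0,0,-2,0,0,0,0],[0,0,-2,0,0,0,0],[0,0,0,0,0,0,0],[0,0,0,0,0,0,0],[0,0,0,0,0,0,0]]'
python3 -c "
from h import *
plan(428,331,307,15.3,10)"
```

```text
time: 7.78
tcp_pos: [0.5525, 0.0955, 0.3059]
tool_rot: [-2.252, -2.188, 0.003]
force: [0.1, 0.3, -1.9]
finger_gap: 0.078
grasp_force: 40.0
at [552.5  95.5 305.9] d [-124.5  235.5    1.1] turn [-1.400e-01 -1.000e-02 -1.698e+01] n 10
[2.32, -1.31, -0.01] [-0.01, -0.0, -1.7]
[2.36, -1.24, -0.01] [-0.01, -0.0, -1.7]
[2.39, -1.17, -0.01] [-0.01, -0.0, -1.7]
[2.43, -1.1, -0.01] [-0.01, -0.0, -1.7]
[2.46, -1.03, -0.01] [-0.01, -0.0, -1.7]
[2.49, -0.96, -0.01] [-0.01, -0.0, -1.7]
[2.51, -0.88, -0.01] [-0.01, -0.0, -1.7]
[2.54, -0.81, -0.01] [-0.01, -0.0, -1.7]
[2.56, -0.73, -0.01] [-0.01, -0.0, -1.7]
[2.58, -0.66, -0.01] [-0.01, -0.0, -1.7]
```

```bash
python3 -m jog '[[2.3,-1.3,0,0,0,-1.7,0],[2.4,-1.2,0,0,0,-1.7,0],[2.4,-1.2,0,0,0,-1.7,0],[2.4,-1.1,0,0,0,-1.7,0],[2.4,-1,0,0,0,-1.7,0],[2.5,-1,0,0,0,-1.7,0],[2.5,-0.9,0,0,0,-1.7,0],[2.5,-0.8,0,0,0,-1.7,0]]'
python3 -m jog '[[2.6,-0.7,0,0,0,-1.7,0],[2.6,-0.7,0,0,0,-1.7,0],[0,0,0,0,0,0,0],[0,0,0,0,0,0,0],[0,0,2,0,0,0,0],[0,0,2,0,0,0,0],[0,0,1.5,0,0,0,0],[0,0,0,0,0,0,0]]'
python3 -m jog '[[0,0,0,0,0,0,0],[0,0,0,0,0,0,0],[0,0,0,0,0,0,0],[0,0,0,0,0,0,0]]'
python3 - <<'E'
from h import *
for n in('side','top'):
  c=shot(n);W=c['W'];z=W[...,2]
  m=(z>.23)&(z<.262)&(abs(W[...,0]-.43)<.04)&(abs(W[...,1]-.33)<.09); print(rect(W,m),np.median(z[m]) if m.any() else 0)
  for nm in('basket','basket_bar'): print([tw(c,d['at']).round(3) for d in finder.spot_in(nm,c)][:2])
cv2.imwrite('pics/s2.png',cv2.resize(shot('side')['img'][180:400,100:380],None,fx=2.5,fy=2.5)[:,:,::-1])
plan(544,362.5,250,15.3,6)
E
```

```text
time: 8.45
tcp_pos: [0.4521, 0.2836, 0.3052]
tool_rot: [-1.976, -2.44, 0.005]
force: [0.6, 0.6, -2.4]
finger_gap: 0.073
grasp_force: 40.0
time: 9.12
tcp_pos: [0.4267, 0.3282, 0.2472]
tool_rot: [-1.905, -2.494, 0.013]
force: [-1.4, -0.7, -2.1]
finger_gap: 0.081
grasp_force: 40.0
time: 9.45
tcp_pos: [0.4294, 0.3307, 0.2539]
tool_rot: [1.905, 2.497, 0.003]
force: [-0.4, -0.3, -2.1]
finger_gap: 0.078
grasp_force: 40.0
(array([425.3, 353.2,  24.3,  68.1,   9.8]), np.int64(71)) 0.2534197515831043
[array([0.419, 0.352, 0.159])]
[]
(array([442. , 272.4,   3.4,   7.6,  75.8]), np.int64(17)) 0.24765715615332226
[array([0.431, 0.306, 0.16 ])]
[array([0.435, 0.307, 0.155])]
at [428.7 330.6 252.7] d [115.3  31.9  -2.7] turn [ 0.01 -0.    0.03] n 6
[0.0, 1.99, 0.05] [0.0, -0.0, 0.0]
[0.0, 1.99, 0.05] [0.0, -0.0, 0.0]
[0.0, 1.99, 0.05] [0.0, -0.0, 0.0]
[0.0, 1.99, 0.05] [0.0, -0.0, 0.0]
[0.0, 1.99, 0.05] [0.0, -0.0, 0.0]
[0.0, 1.99, 0.05] [0.0, -0.0, 0.0]
```

View pics/s2.png

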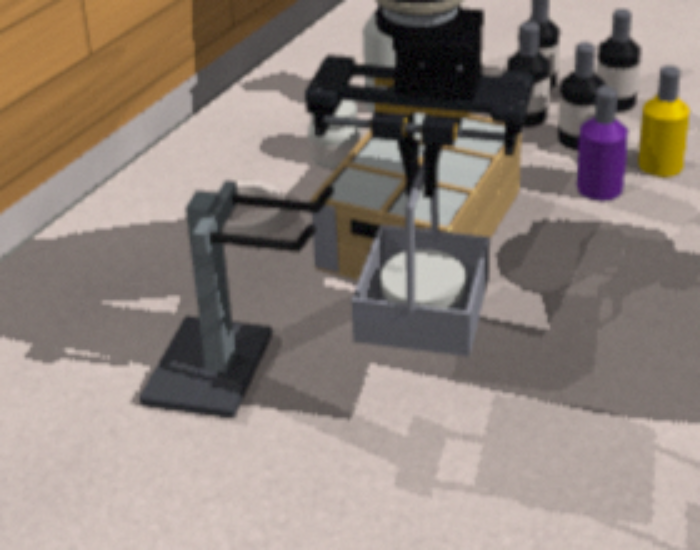

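Basket held level in front of the prongs (tips at crop 325,190 and 305,240). Slide in, then lower.

```bash
python3 -m jog '[[0,2,0.5,0,0,0,0],[0,2,0.5,0,0,0,0],[0,2,0,0,0,0,0],[0,2,0,0,0,0,0],[0,2,0,0,0,0,0],[0,1.9,0,0,0,0,0],[0,0,0,0,0,0,0],[0,0,0,0,0,0,0]]'
python3 -m jog '[[0,0,0,0,0,0,0],[0,0,0,0,0,0,0],[0,0,0,0,0,0,0],[0,0,0,0,0,0,0]]'
python3 - <<'E'
from h import *
cv2.imwrite('pics/s3.png',cv2.resize(shot('side')['img'][200:380,110:350],None,fx=3,fy=3)[:,:,::-1])
plan(544,362.5,188,15.3)
E
```

```text
time: 10.47
tcp_pos: [0.5438, 0.3619, 0.2418]
tool_rot: [-1.906, -2.497, 0.002]
force: [-0.9, -0.4, -2.2]
finger_gap: 0.072
grasp_force: 40.0
time: 10.8
tcp_pos: [0.5429, 0.3621, 0.2429]
tool_rot: [1.905, 2.498, 0.001]
force: [0.5, 0.7, -2.4]
finger_gap: 0.078
grasp_force: 40.0
at [543.  362.1 242.9] d [  1.    0.4 -54.9] turn [ 0.02 -0.01  0.05] n 2
[0.01, 0.05, 2.75] [0.01, -0.0, 0.02]
[0.01, 0.05, 2.75] [0.01, -0.0, 0.02]
```

View pics/s3.png

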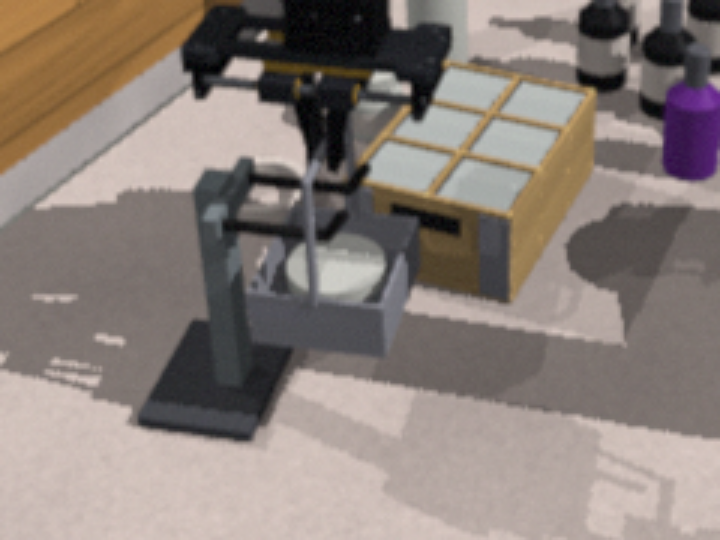

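The bar sits over the prongs, inside the turned-up ends. Lower.

```bash
python3 -m jog '[[0,0,1.5,0,0,0,0],[0,0,1.5,0,0,0,0],[0,0,1.2,0,0,0,0],[0,0,0.5,0,0,0,0],[0,0,0.3,0,0,0,0],[0,0,0,0,0,0,0],[0,0,0,0,0,0,0]]'
python3 -m jog '[[0,0,0.2,0,0,0,0],[0,0,0,0,0,0,0]]'
python3 -m jog '[[0,0,0.2,0,0,0,0],[0,0,0,0,0,0,0]]'
python3 -m jog '[[0,0,0.2,0,0,0,0],[0,0,0,0,0,0,0]]'
```

```text
time: 11.43
tcp_pos: [0.5437, 0.3622, 0.1932]
tool_rot: [1.905, 2.498, 0.001]
force: [0.3, 0.9, -2.4]
finger_gap: 0.076
grasp_force: 40.0
time: 11.6
tcp_pos: [0.5438, 0.3622, 0.1912]
tool_rot: [1.905, 2.497, 0.002]
force: [-0.0, -0.7, -2.4]
finger_gap: 0.074
grasp_force: 40.0
time: 11.77
tcp_pos: [0.544, 0.3623, 0.1896]
tool_rot: [1.905, 2.497, 0.002]
force: [0.3, -0.3, 2.2]
finger_gap: 0.072
grasp_force: 40.0
time: 11.93
tcp_pos: [0.5441, 0.3624, 0.1894]
tool_rot: [1.905, 2.497, 0.004]
force: [-3.5, -2.4, 9.1]
finger_gap: 0.074
grasp_force: 40.0
```

```bash
python3 -m jog '[[0,0,-0.2,0,0,0,0],[0,0,0,0,0,0,0.1],[0,0,0,0,0,0,0.15],[0,0,0,0,0,0,0.2],[0,0,0,0,0,0,0.3],[0,0,0,0,0,0,0.3],[0,0,0,0,0,0,0.3],[0,0,0,0,0,0,0.3]]'
python3 -m jog '[[0,0,-0.5,0,0,0,0.3],[0,0,-1,0,0,0,0.3],[0,0,-2,0,0,0,0.3],[0,0,-3,0,0,0,0.3],[0,0,-3,0,0,0,0.3],[0,0,-3,0,0,0,0.3],[0,0,0,0,0,0,0],[0,0,0,0,0,0,0]]'
python3 - <<'E'
from h import *
for n in('side','top'):
  c=shot(n);W=c['W'];z=W[...,2]
  m=(z>.206)&(z<.218)&(abs(W[...,0]-.545)<.03)&(abs(W[...,1]-.36)<.075); print(rect(W,m),np.median(z[m]) if m.any() else 0)
cv2.imwrite('pics/s4.png',cv2.resize(shot('side')['img'][200:380,110:350],None,fx=3,fy=3)[:,:,::-1])
plan(544,362.5,188,15.3,1)
# cells
R=Ro.from_euler('z',4.2,degrees=True).as_matrix()
for x in(-41,41):
  for y in(-78,0,78): print(x,y,(R@[x,y,0]+[561.5,70,0]).round(1))
E
```

```text
time: 12.6
tcp_pos: [0.5433, 0.362, 0.1883]
tool_rot: [-1.905, -2.498, 0.001]
force: [-0.1, -0.4, -0.2]
finger_gap: 0.292
grasp_force: 0.0
time: 13.27
tcp_pos: [0.5447, 0.3627, 0.318]
tool_rot: [1.903, 2.495, 0.01]
force: [0.6, 0.1, -0.7]
finger_gap: 0.217
grasp_force: 0.0
(array([535.4, 357.7,  25.1, 115.6,  15.3]), np.int64(146)) 0.20974321374161636
(array([549.9, 353.6,  39.4, 101.2,   3. ]), np.int64(142)) 0.21033204818332762
at [542.9 361.8 312.5] d [   1.1    0.7 -124.5] turn [-0.1   0.02  0.03] n 1
[0.05, 0.14, 12.45] [-0.1, 0.02, 0.03]
-41 -78 [526.3 -10.8   0. ]
-41 0 [520.6  67.    0. ]
-41 78 [514.9 144.8   0. ]
41 -78 [608.1  -4.8   0. ]
41 0 [602.4  73.    0. ]
41 78 [596.7 150.8   0. ]
```

View pics/s4.png

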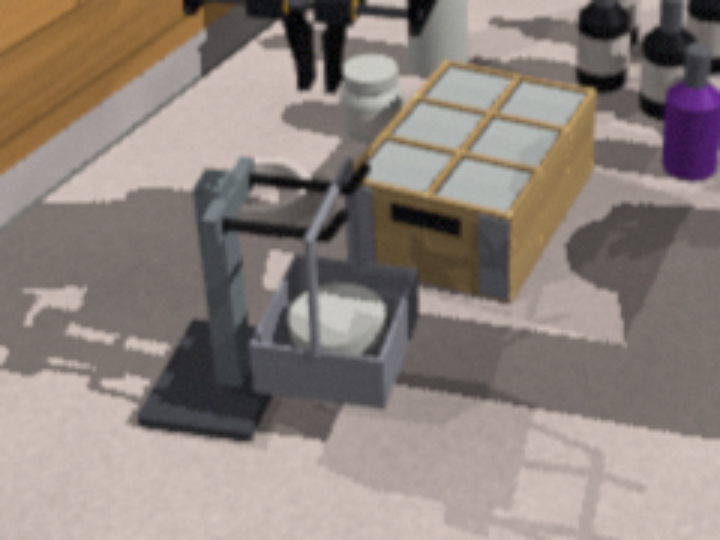

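Basket hangs on both prongs (bar over both at crop 310,235 and 350,175). Now feel the flaps.

```bash
python3 -c "
from h import *
plan(596.7,150.8,200,4.2,7)"
```

```text
at [542.9 361.8 312.5] d [  53.8 -211.  -112.5] turn [-0.1   0.03 11.13] n 7
[-3.11, -0.05, 1.61] [-0.01, 0.0, 1.59]
[-3.11, 0.03, 1.61] [-0.01, 0.0, 1.59]
[-3.11, 0.12, 1.61] [-0.01, 0.0, 1.59]
[-3.1, 0.2, 1.61] [-0.01, 0.0, 1.59]
[-3.1, 0.29, 1.61] [-0.01, 0.0, 1.59]
[-3.09, 0.38, 1.61] [-0.01, 0.0, 1.59]
[-3.08, 0.46, 1.61] [-0.01, 0.0, 1.59]
```

```bash
python3 -m jog '[[-3.1,0,0,0,0,1.6,0],[-3.1,0,0,0,0,1.6,0],[-3.1,0.1,0,0,0,1.6,0],[-3.1,0.2,2,0,0,1.6,0],[-3.1,0.3,3,0,0,1.6,0],[-3.1,0.4,3,0,0,1.6,0],[-3.1,0.5,3.2,0,0,1.6,0],[0,0,0,0,0,0,0]]'
python3 -m jog '[[0,0,3,0,0,0,0],[0,0,3,0,0,0,0],[0,0,2.6,0,0,0,0],[0,0,0,0,0,0,0],[0,0,0,0,0,0,0],[0,0,0,0,0,0,0]]'
python3 -c "
from h import *
plan(596.7,150.8,110,4.2,1)"
```

```text
time: 14.08
tcp_pos: [0.5929, 0.1498, 0.1967]
tool_rot: [-2.142, -2.289, 0.019]
force: [-1.7, 0.1, -1.2]
finger_gap: 0.008
grasp_force: 0.0
time: 14.58
tcp_pos: [0.5973, 0.1559, 0.1213]
tool_rot: [2.139, 2.3, 0.001]
force: [-0.3, -0.0, 0.9]
finger_gap: 0.003
grasp_force: 0.0
at [597.3 155.9 121.3] d [ -0.6  -5.1 -11.3] turn [ 0.06 -0.01 -0.05] n 1
[-0.5, -0.09, 1.13] [0.06, -0.01, -0.05]
```

```bash
python3 -m jog '[[-0.5,0,1,0,0,0,0],[0,0,1.2,0,0,0,0],[0,0,0.6,0,0,0,0],[0,0,0,0,0,0,0],[0,0,0,0,0,0,0]]'
python3 -m jog '[[0,0,0.3,0,0,0,0],[0,0,0.2,0,0,0,0],[0,0,0,0,0,0,0],[0,0,0,0,0,0,0]]'
```

```text
time: 15.0
tcp_pos: [0.5979, 0.1502, 0.0938]
tool_rot: [2.139, 2.299, 0.002]
force: [-2.6, -1.5, 8.9]
finger_gap: 0.005
grasp_force: 4.9
time: 15.33
tcp_pos: [0.5981, 0.1503, 0.0933]
tool_rot: [2.138, 2.299, 0.002]
force: [-16.2, -3.6, 35.1]
finger_gap: 0.003
grasp_force: 18.9
```

Cell (41,78): hard, holds a tin. Next, (-41,78) and (-41,0), with gentler presses.

```bash
python3 -m jog '[[0,0,-3,0,0,0,0],[0,-2.7,0,0,0,0,0],[0,-2.7,0,0,0,0,0],[0,-2.8,0,0,0,0,0],[0,0,0,0,0,0,0],[0,0,0,0,0,0,0],[0,0,0,0,0,0,0]]'
python3 -m jog '[[0,0,1.2,0,0,0,0],[0,0,1,0,0,0,0],[0,0,0.5,0,0,0,0],[0,0,0.2,0,0,0,0],[0,0,0,0,0,0,0],[0,0,0,0,0,0,0]]'
```

```text
time: 15.92
tcp_pos: [0.5161, 0.1446, 0.1175]
tool_rot: [2.139, 2.299, 0.002]
force: [1.0, -0.2, -0.5]
finger_gap: 0.011
grasp_force: 0.0
time: 16.42
tcp_pos: [0.5149, 0.1445, 0.0875]
tool_rot: [-2.139, -2.299, 0.002]
force: [-1.8, 0.2, 1.1]
finger_gap: 0.004
grasp_force: 0.4
```

```bash
python3 -m jog '[[0,0,-3,0,0,0,0],[-2.6,0,0,0,0,0,0],[-2.6,0,0,0,0,0,0],[-2.6,0,0,0,0,0,0],[0,0,0,0,0,0,0],[0,0,0,0,0,0,0],[0,0,0,0,0,0,0]]'
python3 -m jog '[[0,0,1.2,0,0,0,0],[0,0,1,0,0,0,0],[0,0,0.5,0,0,0,0],[0,0,0.2,0,0,0,0],[0,0,0,0,0,0,0],[0,0,0,0,0,0,0]]'
```

```text
time: 17.0
tcp_pos: [0.521, 0.0671, 0.1183]
tool_rot: [-2.141, -2.299, -0.001]
force: [-0.2, 0.1, 0.9]
finger_gap: 0.002
grasp_force: 0.0
time: 17.5
tcp_pos: [0.5204, 0.0671, 0.0886]
tool_rot: [-2.139, -2.3, 0.001]
force: [-1.0, 0.1, -0.4]
finger_gap: 0.005
grasp_force: 0.4
```

```bash
python3 -m jog '[[0,0,-3,0,0,0,0],[0,2.7,0,0,0,0,0],[0,2.7,0,0,0,0,0],[0,2.8,0,0,0,0,0],[0,0,0,0,0,0,0],[0,0,0,0,0,0,0],[0,0,0,0,0,0,0]]'
python3 -m jog '[[0,0,1.2,0,0,0,0],[0,0,1,0,0,0,0],[0,0,0.5,0,0,0,0],[0,0,0.2,0,0,0,0],[0,0,0,0,0,0,0],[0,0,0,0,0,0,0]]'
```

```text
time: 18.08
tcp_pos: [0.6019, 0.0727, 0.1186]
tool_rot: [-2.139, -2.299, 0.002]
force: [-0.4, -0.0, 0.5]
finger_gap: 0.005
grasp_force: 0.0
time: 18.58
tcp_pos: [0.6018, 0.0727, 0.0933]
tool_rot: [-2.139, -2.3, 0.001]
force: [-12.9, -1.0, 25.8]
finger_gap: 0.001
grasp_force: 13.6
```

Tins are in (41,78) and (41,0); the four other cells are empty. Raise, open and re-measure the bottles.

```bash
python3 -m jog '[[0,0,-3,0,0,0,0.6],[0,0,-4,0,0,0,0.6],[0,0,-4,0,0,0,0.6],[-4,0,0,0,0,0,0.6],[-4,0,0,0,0,0,0.6],[0,0,0,0,0,0,0.6],[0,0,0,0,0,0,0.6]]'
python3 - <<'E'
from h import *
for n in('top','side'):
    c=shot(n); c['W'][(c['W'][...,1]>-.07)|(c['W'][...,1]<-.5)|(c['W'][...,0]>.66)|(c['W'][...,0]<.3)]=np.nan; bottles(c)
plan(550,-232,200,4.2,7)
E
```

```text
time: 19.17
tcp_pos: [0.6075, -0.009, 0.199]
tool_rot: [-2.143, -2.295, 0.001]
force: [0.0, -0.1, -0.6]
finger_gap: 0.452
grasp_force: 0.0
[412. 202.] 115 [ 574. -336.  135.] [ 573. -333.  144.] [25. 25. 28.] [74. 72. 73.]
[373. 213.] 104 [ 549. -234.  135.] [ 548. -232.  144.] [24. 25. 29.] [72. 70. 72.]
[365. 248.] 104 [ 460. -209.  137.] [ 460. -207.  144.] [24. 25. 27.] [66. 65. 67.]
[413. 251.] 115 [ 450. -328.  135.] [ 450. -326.  144.] [25. 24. 30.] [66. 64. 66.]
[326. 276.] 94 [ 395. -108.  135.] [ 394. -107.  145.] [24. 24. 28.] [76. 73. 78.]
[362. 297.] 105 [ 342. -195.  136.] [ 342. -193.  145.] [24. 25. 27.] [84. 80. 75.]
[316. 180.] 57 [ 577. -332.  134.] [ 573. -329.  137.] [27. 25. 27.] [89. 86. 90.]
[348. 187.] 70 [ 452. -327.  135.] [ 450. -322.  137.] [26. 32. 28.] [89. 86. 88.]
[312. 192.] 70 [ 551. -232.  135.] [ 549. -228.  136.] [25. 27. 28.] [72. 71. 76.]
[334. 201.] 73 [ 463. -207.  135.] [ 461. -202.  139.] [27. 26. 30.] [85. 83. 86.]
[367. 211.] 78 [ 344. -191.  134.] [ 342. -187.  137.] [25. 37. 28.] [83. 81. 85.]
[342. 219.] 83 [ 397. -104.  134.] [ 395. -101.  138.] [27. 31. 29.] [73. 73. 78.]
at [607.4  -6.8 198.8] d [ -57.4 -225.2    1.2] turn [-0.11 -0.06 -0.11] n 7
[-3.15, -1.05, -0.02] [-0.02, -0.01, -0.02]
[-3.15, -1.05, -0.02] [-0.02, -0.01, -0.02]
[-3.15, -1.05, -0.02] [-0.02, -0.01, -0.02]
[-3.15, -1.05, -0.02] [-0.02, -0.01, -0.02]
[-3.15, -1.05, -0.02] [-0.02, -0.01, -0.02]
[-3.15, -1.05, -0.02] [-0.02, -0.01, -0.02]
[-3.15, -1.05, -0.02] [-0.02, -0.01, -0.02]
```

```bash
python3 -m jog '[[-3.1,-1,0,0,0,0,0.6],[-3.2,-1.1,0,0,0,0,0.6],[-3.2,-1.1,0,0,0,0,0.6],[-3.2,-1.1,0,0,0,0,0.6],[-3.2,-1,0,0,0,0,0.6],[-3.2,-1.1,0,0,0,0,0.6],[-3.2,-1.1,0,0,0,0,0.6],[0,0,0,0,0,0,0.6]]'
python3 -m jog '[[0,0,0,0,0,0,0.6],[0,0,0,0,0,0,0.6],[0,0,0,0,0,0,0.6]]'
python3 -c "
from h import *
plan(549.5,-233,112,4.2,1)"
```

```text
time: 19.93
tcp_pos: [0.5481, -0.2388, 0.1992]
tool_rot: [2.143, 2.297, -0.004]
force: [-0.4, 1.2, -1.0]
finger_gap: 0.599
grasp_force: 0.0
time: 20.18
tcp_pos: [0.55, -0.2331, 0.1996]
tool_rot: [-2.137, -2.301, -0.0]
force: [0.5, 0.1, -0.3]
finger_gap: 0.603
grasp_force: 0.0
at [ 550.  -233.1  199.6] d [ -0.5   0.1 -87.6] turn [-0.03 -0.06  0.03] n 1
[0.0, -0.04, 8.76] [-0.03, -0.06, 0.03]
```

```bash
python3 -m jog '[[0,0,3,0,0,0,0.6],[0,0,3,0,0,0,0.6],[0,0,2.7,0,0,0,0.6],[0,0,0,0,0,0,0.6],[0,0,0,0,0,0,0.2],[0,0,0,0,0,0,0.2],[0,0,0,0,0,0,0.2],[0,0,0,0,0,0,0.2]]' 40
python3 -m jog '[[0,0,0,0,0,0,0.2],[0,0,0,0,0,0,0.2],[0,0,0,0,0,0,0.2]]'
```

```text
time: 20.85
tcp_pos: [0.5512, -0.2355, 0.1155]
tool_rot: [2.137, 2.298, 0.001]
force: [1.3, 0.5, 1.0]
finger_gap: 0.383
grasp_force: 0.0
time: 21.1
tcp_pos: [0.551, -0.2355, 0.1148]
tool_rot: [2.138, 2.297, 0.002]
force: [2.0, 0.2, 6.0]
finger_gap: 0.288
grasp_force: 40.0
```

```bash
python3 -m jog '[[0,0,-2,0,0,0,0.2],[0,0,-4,0,0,0,0.2],[0,0,-4,0,0,0,0.2],[0,0,-4,0,0,0,0.2],[0,0,-2,0,0,0,0.2],[0,0,0,0,0,0,0.2],[0,0,0,0,0,0,0.2],[0,0,0,0,0,0,0.2]]'
python3 -c "
from h import *
plan(605,-6.5,275,4.2,7)"
```

```text
time: 21.77
tcp_pos: [0.5484, -0.2343, 0.2702]
tool_rot: [-2.137, -2.297, 0.002]
force: [0.2, 0.3, -3.9]
finger_gap: 0.285
grasp_force: 40.0
at [ 548.4 -234.3  270.2] d [ 56.6 227.8   4.8] turn [-0.22 -0.14 -0.08] n 7
[3.19, 1.04, -0.07] [-0.03, -0.02, -0.01]
[3.19, 1.04, -0.07] [-0.03, -0.02, -0.01]
[3.19, 1.04, -0.07] [-0.03, -0.02, -0.01]
[3.19, 1.04, -0.07] [-0.03, -0.02, -0.01]
[3.19, 1.04, -0.07] [-0.03, -0.02, -0.01]
[3.19, 1.04, -0.07] [-0.03, -0.02, -0.01]
[3.19, 1.04, -0.07] [-0.03, -0.02, -0.01]
```

```bash
python3 -m jog '[[3.2,1,0,0,0,0,0.2],[3.2,1,0,0,0,0,0.2],[3.2,1.1,0,0,0,0,0.2],[3.2,1.1,0,0,0,0,0.2],[3.2,1,0,0,0,0,0.2],[3.2,1.1,0,0,0,0,0.2],[3.1,1,0,0,0,0,0.2],[0,0,0,0,0,0,0.2]]'
python3 -m jog '[[0,0,2,0,0,0,0.2],[0,0,2,0,0,0,0.2],[0,0,0,0,0,0,0.2],[0,0,0,0,0,0,0.2],[0,0,0,0,0,0,0.2],[0,0,0,0,0,0,0.2]]'
python3 - <<'E'
from h import *
plan(605,-6.5,121,4.2,1)
for n in('side','top'):
  c=shot(n); a,b=proj(c,[.605,-.006,.17]); a,b=int(a),int(b); cv2.imwrite(f'pics/p1{n}.png',cv2.resize(c['img'][b-60:b+60,a-60:a+60],None,fx=4,fy=4)[:,:,::-1])
a=cv2.hconcat([cv2.imread('pics/p1side.png'),cv2.imread('pics/p1top.png')]); cv2.imwrite('pics/p1.png',cv2.resize(a,(800,400)))
E
```

```text
time: 22.43
tcp_pos: [0.6055, -0.0008, 0.2691]
tool_rot: [-2.129, -2.3, 0.0]
force: [0.5, 0.0, -2.9]
finger_gap: 0.29
grasp_force: 40.0
time: 22.93
tcp_pos: [0.6068, -0.0076, 0.2338]
tool_rot: [2.14, 2.299, 0.001]
force: [0.0, 0.2, -2.7]
finger_gap: 0.29
grasp_force: 40.0
at [606.8  -7.6 233.8] d [  -1.8    1.1 -112.8] turn [ 0.05  0.01 -0.1 ] n 1
[0.13, -0.18, 11.28] [0.05, 0.01, -0.1]
```

View pics/p1.png

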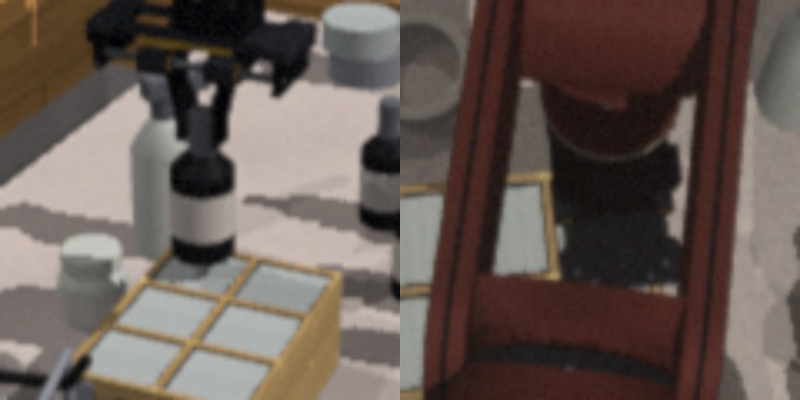

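The bottle hangs upright above cell (41,-78). Lower it with force checks.

```bash
python3 -m jog '[[0.1,-0.2,1,0,0,0,0.2],[0,0,1.5,0,0,0,0.2],[0,0,1.5,0,0,0,0.2],[0,0,1,0,0,0,0.2],[0,0,0,0,0,0,0.2],[0,0,0,0,0,0,0.2]]'
python3 -m jog '[[0,0,1,0,0,0,0.2],[0,0,1,0,0,0,0.2],[0,0,0,0,0,0,0.2]]'
python3 -m jog '[[0,0,1,0,0,0,0.2],[0,0,1,0,0,0,0.2],[0,0,0,0,0,0,0.2]]'
python3 -m jog '[[0,0,1,0,0,0,0.2],[0,0,0.6,0,0,0,0.2],[0,0,0.3,0,0,0,0.2],[0,0,0,0,0,0,0.2],[0,0,0,0,0,0,0.2]]'
```

```text
time: 23.53
tcp_pos: [0.6032, -0.0063, 0.1819]
tool_rot: [-2.138, -2.298, 0.003]
force: [-1.5, -0.1, -2.8]
finger_gap: 0.288
grasp_force: 40.0
time: 23.78
tcp_pos: [0.6033, -0.0063, 0.1607]
tool_rot: [-2.139, -2.298, 0.003]
force: [-2.4, -0.5, -4.6]
finger_gap: 0.29
grasp_force: 40.0
time: 24.03
tcp_pos: [0.6028, -0.0062, 0.1401]
tool_rot: [-2.138, -2.298, 0.004]
force: [-1.7, 0.5, -3.5]
finger_gap: 0.29
grasp_force: 40.0
time: 24.45
tcp_pos: [0.6041, -0.0063, 0.1237]
tool_rot: [-2.14, -2.299, 0.001]
force: [-0.7, 0.4, -4.1]
finger_gap: 0.29
grasp_force: 40.0
```

```bash
python3 -m jog '[[0,0,0.2,0,0,0,0.2],[0,0,0,0,0,0,0.2]]'
python3 -m jog '[[0,0,0.2,0,0,0,0.2],[0,0,0,0,0,0,0.2],[0,0,0,0,0,0,0.2]]'
```

```text
time: 24.62
tcp_pos: [0.6046, -0.0064, 0.1223]
tool_rot: [2.14, 2.3, 0.001]
force: [-0.5, -0.5, -3.7]
finger_gap: 0.286
grasp_force: 40.0
time: 24.87
tcp_pos: [0.605, -0.0065, 0.1208]
tool_rot: [2.139, 2.299, 0.002]
force: [0.2, 0.4, -0.1]
finger_gap: 0.288
grasp_force: 40.0
```

Contact with the floor at the expected height. Release, rise, and re-measure the rest.

```bash
python3 -m jog '[[0,0,0,0,0,0,0.5],[0,0,0,0,0,0,0.5],[0,0,0,0,0,0,0.5],[0,0,0,0,0,0,0.5],[0,0,0,0,0,0,0.5],[0,0,-2,0,0,0,0.6],[0,0,-4,0,0,0,0.6],[0,0,-4,0,0,0,0.6]]'
python3 -m jog '[[-4,0,0,0,0,0,0.6],[-4,-1,0,0,0,0,0.6],[-4,-1,0,0,0,0,0.6],[0,0,0,0,0,0,0.6],[0,0,0,0,0,0,0.6],[0,0,0,0,0,0,0.6]]'
cat >> h.py <<'E'
def scan():
  for n in('top','side'):
    c=shot(n); z=c['W']; z[(z[...,1]>.22)|(z[...,1]<-.5)|(z[...,0]>.66)|(z[...,0]<.3)]=np.nan; print(n); bottles(c)
E
python3 - <<'E'
from h import *
scan()
plan(574,-334,205,4.2,6)
E
```

```text
time: 25.53
tcp_pos: [0.6027, -0.0062, 0.2189]
tool_rot: [-2.137, -2.297, 0.005]
force: [1.4, -0.1, 1.0]
finger_gap: 0.585
grasp_force: 0.0
time: 26.03
tcp_pos: [0.593, -0.1275, 0.2199]
tool_rot: [-2.141, -2.298, -0.001]
force: [0.6, 0.2, -0.2]
finger_gap: 0.601
grasp_force: 0.0
top
[282. 195.] 101 [602.  -5. 138.] [601.  -6. 150.] [25. 23. 35.] [74. 73. 74.]
[415. 212.] 112 [ 550. -341.  135.] [ 548. -338.  144.] [25. 25. 29.] [74. 72. 74.]
[413. 251.] 117 [ 450. -330.  135.] [ 450. -326.  144.] [24. 27. 29.] [66. 64. 66.]
[367. 297.] 20 [ 341. -204.  145.] [ 341. -203.  145.] [19.  6.  7.] [94. 87. 73.]
side
[323. 181.] 61 [ 552. -338.  134.] [ 548. -333.  137.] [26. 35. 28.] [85. 83. 86.]
[348. 187.] 70 [ 453. -327.  134.] [ 450. -322.  138.] [29. 35. 29.] [89. 86. 88.]
[334. 201.] 75 [ 462. -208.  134.] [ 460. -203.  137.] [27. 33. 27.] [88. 86. 90.]
[368. 211.] 77 [ 342. -192.  135.] [ 341. -187.  137.] [24. 28. 30.] [83. 81. 85.]
[267. 218.] 101 [603.  -4. 137.] [601.   2. 140.] [27. 27. 33.] [86. 85. 88.]
[342. 219.] 83 [ 397. -106.  134.] [ 395. -102.  137.] [25. 31. 28.] [69. 69. 74.]
at [ 593.2 -126.4  219.9] d [ -19.2 -207.6  -14.9] turn [-0.01 -0.03 -0.01] n 6
[-3.43, -0.57, 0.25] [-0.0, -0.0, -0.0]
[-3.43, -0.57, 0.25] [-0.0, -0.0, -0.0]
[-3.43, -0.57, 0.25] [-0.0, -0.0, -0.0]
[-3.43, -0.57, 0.25] [-0.0, -0.0, -0.0]
[-3.43, -0.57, 0.25] [-0.0, -0.0, -0.0]
[-3.43, -0.57, 0.25] [-0.0, -0.0, -0.0]
```

The first bottle is seated. One bottle was knocked, from (574,-335) to (550,-340). Take it next.

```bash
python3 -m jog '[[-3.5,-1,0,0,0,0,0.6],[-3.5,-1,0,0,0,0,0.6],[-3.5,-1,0,0,0,0,0.6],[-3.5,-1,0,0,0,0,0.6],[-3.5,-1,0,0,0,0,0.6],[-3.5,-0.8,0,0,0,0,0.6],[-0.6,0,0,0,0,0,0.6],[0,0,0,0,0,0,0.6]]'
python3 -m jog '[[0,0,0,0,0,0,0.6],[0,0,0,0,0,0,0.6],[0,0,0,0,0,0,0.6]]'
python3 -c "
from h import *
plan(550.5,-339.5,114,4.2,1)"
```

```text
time: 26.8
tcp_pos: [0.5507, -0.3483, 0.2197]
tool_rot: [-2.142, -2.298, 0.0]
force: [0.4, 0.1, -0.5]
finger_gap: 0.597
grasp_force: 0.0
time: 27.05
tcp_pos: [0.5515, -0.3451, 0.22]
tool_rot: [-2.137, -2.302, -0.0]
force: [-0.8, 0.9, -0.3]
finger_gap: 0.6
grasp_force: 0.0
at [ 551.5 -345.1  220. ] d [  -1.     5.6 -106. ] turn [-0.   -0.03  0.07] n 1
[0.56, -0.06, 10.6] [-0.0, -0.03, 0.07]
```

```bash
python3 -m jog '[[0.6,0,3,0,0,0,0.6],[0,0,3,0,0,0,0.6],[0,0,3,0,0,0,0.6],[0,0,1.6,0,0,0,0.6],[0,0,0,0,0,0,0.6],[0,0,0,0,0,0,0.2],[0,0,0,0,0,0,0.2],[0,0,0,0,0,0,0.2]]' 40
python3 -m jog '[[0,0,0,0,0,0,0.2],[0,0,0,0,0,0,0.2],[0,0,0,0,0,0,0.2],[0,0,0,0,0,0,0.2],[0,0,0,0,0,0,0.2]]'
python3 -m jog '[[0,0,-2,0,0,0,0.2],[0,0,-4,0,0,0,0.2],[0,0,-4,0,0,0,0.2],[0,0,-4,0,0,0,0.2],[0,0,-3,0,0,0,0.2],[0,0,0,0,0,0,0.2],[0,0,0,0,0,0,0.2],[0,0,0,0,0,0,0.2]]'
python3 -c "
from h import *
plan(511.5,144.5,285,4.2,13)"
```

```text
time: 27.72
tcp_pos: [0.5518, -0.3418, 0.1167]
tool_rot: [2.137, 2.298, 0.0]
force: [1.0, -0.8, 0.2]
finger_gap: 0.456
grasp_force: 0.0
time: 28.13
tcp_pos: [0.5514, -0.3418, 0.1156]
tool_rot: [2.138, 2.298, 0.001]
force: [2.2, 0.0, 6.0]
finger_gap: 0.282
grasp_force: 40.0
time: 28.8
tcp_pos: [0.5493, -0.3406, 0.2816]
tool_rot: [-2.138, -2.297, 0.001]
force: [-0.5, 0.1, -4.3]
finger_gap: 0.288
grasp_force: 40.0
at [ 549.3 -340.6  281.6] d [-37.8 485.1   3.4] turn [-0.17 -0.14 -0.09] n 13
[3.74, -0.02, -0.02] [-0.01, -0.01, -0.01]
[3.74, -0.02, -0.02] [-0.01, -0.01, -0.01]
[3.74, -0.02, -0.02] [-0.01, -0.01, -0.01]
[3.74, -0.02, -0.02] [-0.01, -0.01, -0.01]
[3.74, -0.02, -0.02] [-0.01, -0.01, -0.01]
[3.74, -0.02, -0.02] [-0.01, -0.01, -0.01]
[3.74, -0.02, -0.02] [-0.01, -0.01, -0.01]
[3.74, -0.02, -0.02] [-0.01, -0.01, -0.01]
[3.74, -0.02, -0.02] [-0.01, -0.01, -0.01]
[3.74, -0.02, -0.02] [-0.01, -0.01, -0.01]
[3.74, -0.02, -0.02] [-0.01, -0.01, -0.01]
[3.74, -0.02, -0.02] [-0.01, -0.01, -0.01]
[3.74, -0.02, -0.03] [-0.01, -0.01, -0.01]
```

```bash
python3 -m jog '[[3.7,0,0,0,0,0,0.2],[3.7,0,0,0,0,0,0.2],[3.7,0,0,0,0,0,0.2],[3.7,0,0,0,0,0,0.2],[3.7,0,0,0,0,0,0.2],[3.7,0,0,0,0,0,0.2],[3.7,0,0,0,0,0,0.2],[3.7,0,0,0,0,0,0.2]]'
python3 -m jog '[[3.7,0,0,0,0,0,0.2],[3.7,0,0,0,0,0,0.2],[3.7,0,0,0,0,0,0.2],[3.7,0,0,0,0,0,0.2],[3.7,0,0,0,0,0,0.2],[0,0,0,0,0,0,0.2],[0,0,0,0,0,0,0.2],[0,0,0,0,0,0,0.2]]'
python3 -c "
from h import *
plan(512,143.5,122,4.2,1)"
```

```text
time: 29.47
tcp_pos: [0.5268, -0.0439, 0.2804]
tool_rot: [-2.137, -2.296, 0.005]
force: [0.6, -0.3, -2.7]
finger_gap: 0.29
grasp_force: 40.0
time: 30.13
tcp_pos: [0.5144, 0.1384, 0.2813]
tool_rot: [-2.137, -2.299, 0.007]
force: [-0.1, -0.4, -3.2]
finger_gap: 0.288
grasp_force: 40.0
at [514.4 138.4 281.3] d [  -2.4    5.1 -159.3] turn [-0.28  0.05 -0.01] n 1
[0.54, -0.12, 15.93] [-0.28, 0.05, -0.01]
```

```bash
python3 -m jog '[[0.5,-0.2,2.5,0,0,0,0.2],[0,0,2.5,0,0,0,0.2],[0,0,1,0,0,0,0.2],[0,0,0,0,0,0,0.2],[0,0,0,0,0,0,0.2],[0,0,0,0,0,0,0.2]]'
python3 -m jog '[[0,0,1,0,0,0,0.2],[0,0,1.5,0,0,0,0.2],[0,0,1.5,0,0,0,0.2],[0,0,1,0,0,0,0.2],[0,0,0,0,0,0,0.2]]'
python3 -m jog '[[0,0,1.5,0,0,0,0.2],[0,0,1.5,0,0,0,0.2],[0,0,1,0,0,0,0.2],[0,0,0.4,0,0,0,0.2],[0,0,0,0,0,0,0.2],[0,0,0,0,0,0,0.2]]'
python3 -c "
from h import *
plan(512,143.5,122,4.2,1)"
```

```text
time: 30.63
tcp_pos: [0.5143, 0.1428, 0.2253]
tool_rot: [2.141, 2.298, 0.002]
force: [0.7, 0.3, -2.5]
finger_gap: 0.288
grasp_force: 40.0
time: 31.05
tcp_pos: [0.5118, 0.1432, 0.1717]
tool_rot: [-2.138, -2.298, 0.005]
force: [-1.1, -0.2, -4.7]
finger_gap: 0.291
grasp_force: 40.0
time: 31.55
tcp_pos: [0.5135, 0.1435, 0.1304]
tool_rot: [2.14, 2.3, 0.0]
force: [-1.5, 0.4, -4.4]
finger_gap: 0.285
grasp_force: 40.0
at [513.5 143.5 130.4] d [-1.5  0.  -8.4] turn [ 0.   -0.   -0.07] n 1
[0.01, -0.15, 0.84] [0.0, -0.0, -0.07]
```

```bash
python3 -m jog '[[0,0,0.5,0,0,0,0.2],[0,0,0.2,0,0,0,0.2],[0,0,0.1,0,0,0,0.2],[0,0,0,0,0,0,0.2],[0,0,0,0,0,0,0.2]]'
python3 -m jog '[[0,0,0.2,0,0,0,0.2],[0,0,0,0,0,0,0.2],[0,0,0,0,0,0,0.2]]'
```

```text
time: 31.97
tcp_pos: [0.5134, 0.1434, 0.1221]
tool_rot: [-2.14, -2.3, -0.0]
force: [-0.6, 0.4, -4.1]
finger_gap: 0.287
grasp_force: 40.0
time: 32.22
tcp_pos: [0.514, 0.1438, 0.1217]
tool_rot: [2.14, 2.3, 0.002]
force: [-2.8, -0.0, 5.1]
finger_gap: 0.289
grasp_force: 40.0
```

Seated. Release, rise, back to the bottles, re-scan.

```bash
python3 -m jog '[[0,0,0,0,0,0,0.5],[0,0,0,0,0,0,0.5],[0,0,0,0,0,0,0.5],[0,0,0,0,0,0,0.5],[0,0,0,0,0,0,0.5],[0,0,-2,0,0,0,0.6],[0,0,-4,0,0,0,0.6],[0,0,-4,0,0,0,0.6]]'
python3 -m jog '[[-4,0,0,0,0,0,0.6],[-4,0,0,0,0,0,0.6],[-4,0,0,0,0,0,0.6],[-4,0,0,0,0,0,0.6],[-4,0,0,0,0,0,0.6],[0,0,0,0,0,0,0.6],[0,0,0,0,0,0,0.6]]'
python3 - <<'E'
from h import *
scan()
plan(461,-208,200,4.2,5)
E
```

```text
time: 32.88
tcp_pos: [0.5117, 0.1431, 0.2192]
tool_rot: [-2.138, -2.298, 0.006]
force: [0.0, 0.7, 0.6]
finger_gap: 0.58
grasp_force: 0.0
time: 33.47
tcp_pos: [0.5277, -0.0582, 0.2199]
tool_rot: [-2.145, -2.295, -0.0]
force: [0.1, 0.4, -0.3]
finger_gap: 0.598
grasp_force: 0.0
top
[223. 232.] 102 [511. 144. 138.] [510. 143. 150.] [25. 25. 35.] [67. 66. 68.]
[365. 248.] 101 [ 460. -210.  135.] [ 460. -208.  145.] [25. 25. 28.] [62. 61. 63.]
[413. 251.] 116 [ 450. -329.  135.] [ 450. -326.  144.] [25. 25. 28.] [67. 66. 67.]
[325. 273.] 28 [ 401. -106.  136.] [ 402. -107.  145.] [10. 15. 26.] [70. 64. 67.]
[362. 297.] 107 [ 342. -194.  137.] [ 342. -193.  144.] [24. 25. 28.] [78. 74. 69.]
side
[349. 187.] 70 [ 452. -327.  135.] [ 450. -322.  137.] [27. 26. 27.] [92. 89. 92.]
[334. 201.] 75 [ 462. -208.  135.] [ 461. -202.  136.] [27. 34. 29.] [87. 85. 88.]
[367. 211.] 77 [ 344. -189.  134.] [ 342. -188.  138.] [26. 32. 28.] [84. 81. 86.]
[267. 218.] 99 [604.  -3. 137.] [601.   2. 141.] [30. 29. 34.] [80. 78. 81.]
[342. 219.] 82 [ 397. -106.  135.] [ 395. -101.  138.] [26. 29. 27.] [73. 72. 77.]
[272. 250.] 120 [512. 146. 137.] [510. 152. 141.] [26. 27. 33.] [82. 81. 85.]
at [527.6 -55.6 219.9] d [ -66.6 -152.4  -19.9] turn [-0.02 -0.04 -0.11] n 5
[-2.95, -1.55, 0.4] [-0.0, -0.01, -0.02]
[-2.94, -1.55, 0.4] [-0.0, -0.01, -0.02]
[-2.94, -1.55, 0.4] [-0.0, -0.01, -0.02]
[-2.94, -1.55, 0.4] [-0.0, -0.01, -0.02]
[-2.94, -1.55, 0.4] [-0.0, -0.01, -0.02]
```

```bash
python3 -m jog '[[-2.9,-1.6,0,0,0,0,0.6],[-2.9,-1.6,0.4,0,0,0,0.6],[-2.9,-1.6,0.4,0,0,0,0.6],[-3,-1.5,0.4,0,0,0,0.6],[-2.9,-1.5,0.4,0,0,0,0.6],[0,0,0,0,0,0,0.6],[0,0,0,0,0,0,0.6],[0,0,0,0,0,0,0.6]]'
python3 -c "
from h import *
plan(461,-208.5,114,4.2,1)"
```

```text
time: 34.23
tcp_pos: [0.461, -0.2058, 0.2041]
tool_rot: [-2.139, -2.301, -0.001]
force: [0.6, -0.1, 0.7]
finger_gap: 0.6
grasp_force: 0.0
at [ 461.  -205.8  204.1] d [  0.   -2.7 -90.1] turn [ 0.02 -0.04 -0.01] n 1
[-0.27, -0.02, 9.01] [0.02, -0.04, -0.01]
```

```bash
python3 -m jog '[[-0.2,0,3,0,0,0,0.6],[0,0,3,0,0,0,0.6],[0,0,3,0,0,0,0.6],[0,0,0,0,0,0,0.6],[0,0,0,0,0,0,0.6],[0,0,0,0,0,0,0.2],[0,0,0,0,0,0,0.2],[0,0,0,0,0,0,0.2]]' 40
python3 -m jog '[[0,0,0,0,0,0,0.2],[0,0,0,0,0,0,0.2],[0,0,0,0,0,0,0.2],[0,0,0,0,0,0,0.2],[0,0,0,0,0,0,0.2]]'
python3 -m jog '[[0,0,-2,0,0,0,0.2],[0,0,-4,0,0,0,0.2],[0,0,-4,0,0,0,0.2],[0,0,-4,0,0,0,0.2],[0,0,-3,0,0,0,0.2],[0,0,0,0,0,0,0.2],[0,0,0,0,0,0,0.2],[0,0,0,0,0,0,0.2]]'
python3 -c "
from h import *
plan(517.5,66.5,285,4.2,8)"
```

```text
time: 34.9
tcp_pos: [0.4622, -0.2098, 0.1164]
tool_rot: [2.137, 2.298, 0.001]
force: [1.5, 0.9, 0.3]
finger_gap: 0.455
grasp_force: 0.0
time: 35.32
tcp_pos: [0.4615, -0.2098, 0.1151]
tool_rot: [2.139, 2.298, 0.001]
force: [2.3, -0.2, 5.8]
finger_gap: 0.287
grasp_force: 40.0
time: 35.98
tcp_pos: [0.4595, -0.2088, 0.282]
tool_rot: [-2.138, -2.297, 0.001]
force: [-0.5, -0.2, -3.3]
finger_gap: 0.288
grasp_force: 40.0
at [ 459.5 -208.8  282. ] d [ 58.  275.3   3. ] turn [-0.17 -0.11 -0.08] n 8
[3.38, 0.97, -0.03] [-0.02, -0.01, -0.01]
[3.38, 0.97, -0.03] [-0.02, -0.01, -0.01]
[3.38, 0.97, -0.03] [-0.02, -0.01, -0.01]
[3.38, 0.97, -0.04] [-0.02, -0.01, -0.01]
[3.38, 0.97, -0.04] [-0.02, -0.01, -0.01]
[3.38, 0.97, -0.04] [-0.02, -0.01, -0.01]
[3.38, 0.97, -0.04] [-0.02, -0.01, -0.01]
[3.38, 0.97, -0.04] [-0.02, -0.01, -0.01]
```

```bash
python3 -m jog '[[3.4,1,0,0,0,0,0.2],[3.4,1,0,0,0,0,0.2],[3.4,1,0,0,0,0,0.2],[3.4,0.9,0,0,0,0,0.2],[3.4,1,0,0,0,0,0.2],[3.4,0.9,0,0,0,0,0.2],[3.4,0.9,0,0,0,0,0.2],[3.2,0.9,0,0,0,0,0.2]]'
python3 -m jog '[[0,0,2.5,0,0,0,0.2],[0,0,2.5,0,0,0,0.2],[0,0,1,0,0,0,0.2],[0,0,0,0,0,0,0.2],[0,0,0,0,0,0,0.2],[0,0,0,0,0,0,0.2]]'
python3 -c "
from h import *
plan(517.5,66.5,121.5,4.2,1)"
```

```text
time: 36.65
tcp_pos: [0.5153, 0.0674, 0.2806]
tool_rot: [-2.137, -2.297, 0.006]
force: [0.1, -0.4, -2.8]
finger_gap: 0.287
grasp_force: 40.0
time: 37.15
tcp_pos: [0.5173, 0.065, 0.2247]
tool_rot: [2.141, 2.299, 0.001]
force: [-0.2, -0.0, -3.4]
finger_gap: 0.287
grasp_force: 40.0
at [517.3  65.  224.7] d [   0.2    1.5 -103.2] turn [ 0.03  0.   -0.13] n 1
[0.15, 0.02, 10.32] [0.03, 0.0, -0.13]
```

```bash
python3 -m jog '[[0.2,-0.1,1,0,0,0,0.2],[0,0,1.5,0,0,0,0.2],[0,0,1.5,0,0,0,0.2],[0,0,1,0,0,0,0.2],[0,0,0,0,0,0,0.2]]'
python3 -m jog '[[0,0,1.5,0,0,0,0.2],[0,0,1.5,0,0,0,0.2],[0,0,1,0,0,0,0.2],[0,0,0.4,0,0,0,0.2],[0,0,0,0,0,0,0.2],[0,0,0,0,0,0,0.2]]'
python3 -m jog '[[0,0,0.4,0,0,0,0.2],[0,0,0.2,0,0,0,0.2],[0,0,0.1,0,0,0,0.2],[0,0,0,0,0,0,0.2],[0,0,0,0,0,0,0.2]]'
python3 -m jog '[[0,0,0.2,0,0,0,0.2],[0,0,0,0,0,0,0.2],[0,0,0,0,0,0,0.2]]'
```

```text
time: 37.57
tcp_pos: [0.5143, 0.0672, 0.1718]
tool_rot: [-2.139, -2.297, 0.004]
force: [-2.1, 0.5, -3.3]
finger_gap: 0.287
grasp_force: 40.0
time: 38.07
tcp_pos: [0.5159, 0.0674, 0.1304]
tool_rot: [-2.14, -2.3, 0.0]
force: [0.4, -0.5, -3.6]
finger_gap: 0.288
grasp_force: 40.0
time: 38.48
tcp_pos: [0.5159, 0.0674, 0.1231]
tool_rot: [2.14, 2.3, 0.0]
force: [-0.4, -0.4, -3.0]
finger_gap: 0.285
grasp_force: 40.0
time: 38.73
tcp_pos: [0.5158, 0.0674, 0.121]
tool_rot: [-2.14, -2.3, 0.0]
force: [-0.6, -0.4, -2.4]
finger_gap: 0.288
grasp_force: 40.0
```

```bash
python3 -m jog '[[0,0,0.1,0,0,0,0.2],[0,0,0,0,0,0,0.2],[0,0,0,0,0,0,0.2]]'
python3 -m jog '[[0,0,0,0,0,0,0.5],[0,0,0,0,0,0,0.5],[0,0,0,0,0,0,0.5],[0,0,0,0,0,0,0.5],[0,0,0,0,0,0,0.5],[0,0,-2,0,0,0,0.6],[0,0,-4,0,0,0,0.6],[0,0,-4,0,0,0,0.6]]'
python3 -m jog '[[-4,-0.5,0,0,0,0,0.6],[-4,-0.5,0,0,0,0,0.6],[-4,-0.5,0,0,0,0,0.6],[-4,-0.5,0,0,0,0,0.6],[-4,-0.5,0,0,0,0,0.6],[0,0,0,0,0,0,0.6],[0,0,0,0,0,0,0.6],[0,0,0,0,0,0,0.6]]'
python3 - <<'E'
from h import *
scan()
plan(451,-328.5,205,4.2,6)
E
```

```text
time: 38.98
tcp_pos: [0.5162, 0.0674, 0.121]
tool_rot: [2.14, 2.3, 0.001]
force: [-2.7, 0.0, 5.3]
finger_gap: 0.287
grasp_force: 40.0
time: 39.65
tcp_pos: [0.5142, 0.0674, 0.2192]
tool_rot: [-2.138, -2.297, 0.005]
force: [0.9, 0.0, -0.1]
finger_gap: 0.582
grasp_force: 0.0
time: 40.32
tcp_pos: [0.5052, -0.1336, 0.2198]
tool_rot: [-2.141, -2.298, -0.001]
force: [-0.6, -0.0, 0.4]
finger_gap: 0.6
grasp_force: 0.0
top
[282. 195.] 103 [603.  -5. 138.] [600.  -6. 151.] [25. 23. 34.] [71. 70. 72.]
[254. 230.] 100 [514.  67. 139.] [512.  66. 150.] [25. 25. 31.] [70. 70. 71.]
[223. 232.] 101 [511. 144. 139.] [510. 143. 150.] [25. 25. 32.] [69. 68. 70.]
[413. 251.] 114 [ 450. -329.  135.] [ 450. -326.  144.] [25. 26. 29.] [66. 64. 66.]
[328. 272.] 13 [ 402. -112.  144.] [ 404. -112.  145.] [ 8. 17.  8.] [60. 49. 53.]
side
[348. 187.] 69 [ 452. -324.  134.] [ 450. -323.  136.] [27. 26. 27.] [90. 86. 89.]
[368. 210.] 76 [ 343. -192.  135.] [ 342. -188.  137.] [25. 24. 29.] [83. 82. 86.]
[267. 218.] 101 [603.  -3. 137.] [601.   1. 140.] [26. 29. 34.] [86. 84. 87.]
[342. 219.] 84 [ 398. -104.  135.] [ 395. -101.  137.] [26. 31. 29.] [71. 70. 75.]
[283. 236.] 107 [515.  68. 138.] [513.  74. 143.] [26. 29. 34.] [83. 82. 86.]
[272. 250.] 117 [513. 147. 137.] [509. 152. 141.] [27. 27. 34.] [75. 74. 79.]
at [ 505.3 -132.5  219.8] d [ -54.3 -196.   -14.8] turn [-0.01 -0.04  0.01] n 6
[-3.19, -1.14, 0.25] [-0.0, -0.01, 0.0]
[-3.19, -1.14, 0.25] [-0.0, -0.01, 0.0]
[-3.19, -1.14, 0.25] [-0.0, -0.01, 0.0]
[-3.19, -1.14, 0.25] [-0.0, -0.01, 0.0]
[-3.19, -1.14, 0.25] [-0.0, -0.01, 0.0]
[-3.19, -1.14, 0.25] [-0.0, -0.01, 0.0]
```

Three are seated. Last black bottle, at (451,-328).

```bash
python3 -m jog '[[-3.2,-1.1,0.2,0,0,0,0.6],[-3.2,-1.2,0.2,0,0,0,0.6],[-3.2,-1.1,0.2,0,0,0,0.6],[-3.2,-1.2,0.2,0,0,0,0.6],[-3.2,-1.1,0.2,0,0,0,0.6],[-3.2,-1.1,0.2,0,0,0,0.6],[0,0,0,0,0,0,0.6],[0,0,0,0,0,0,0.6]]'
python3 -m jog '[[0,0,0,0,0,0,0.6],[0,0,0,0,0,0,0.6]]'
python3 -c "
from h import *
plan(451,-328,114,4.2,1)"
```

```text
time: 41.08
tcp_pos: [0.4513, -0.3302, 0.2077]
tool_rot: [-2.14, -2.299, -0.0]
force: [-0.4, 0.5, -0.7]
finger_gap: 0.605
grasp_force: 0.0
time: 41.25
tcp_pos: [0.452, -0.3285, 0.208]
tool_rot: [-2.137, -2.302, -0.001]
force: [-0.2, -0.7, -0.5]
finger_gap: 0.599
grasp_force: 0.0
at [ 452.  -328.5  208. ] d [ -1.    0.5 -94. ] turn [ 0.   -0.03  0.06] n 1
[0.05, -0.1, 9.4] [0.0, -0.03, 0.06]
```

```bash
python3 -m jog '[[0.1,-0.1,3,0,0,0,0.6],[0,0,3,0,0,0,0.6],[0,0,3,0,0,0,0.6],[0,0,0.4,0,0,0,0.6],[0,0,0,0,0,0,0.6],[0,0,0,0,0,0,0.2],[0,0,0,0,0,0,0.2],[0,0,0,0,0,0,0.2]]' 40
python3 -m jog '[[0,0,0,0,0,0,0.2],[0,0,0,0,0,0,0.2],[0,0,0,0,0,0,0.2],[0,0,0,0,0,0,0.2],[0,0,0,0,0,0,0.2]]'
python3 -m jog '[[0,0,-2,0,0,0,0.2],[0,0,-4,0,0,0,0.2],[0,0,-4,0,0,0,0.2],[0,0,-4,0,0,0,0.2],[0,0,-3,0,0,0,0.2],[0,0,0,0,0,0,0.2],[0,0,0,0,0,0,0.2],[0,0,0,0,0,0,0.2]]'
python3 -c "
from h import *
plan(523.5,-11.5,285,4.2,8)"
```

```text
time: 41.92
tcp_pos: [0.4516, -0.3303, 0.1166]
tool_rot: [2.137, 2.297, -0.0]
force: [-0.7, -0.1, -0.4]
finger_gap: 0.452
grasp_force: 0.0
time: 42.33
tcp_pos: [0.4512, -0.33, 0.1153]
tool_rot: [2.138, 2.298, 0.001]
force: [1.9, 0.3, 5.9]
finger_gap: 0.285
grasp_force: 40.0
time: 43.0
tcp_pos: [0.4491, -0.3285, 0.2814]
tool_rot: [-2.137, -2.297, 0.0]
force: [0.2, 0.8, -4.5]
finger_gap: 0.286
grasp_force: 40.0
at [ 449.1 -328.5  281.4] d [ 74.4 317.    3.6] turn [-0.18 -0.18 -0.09] n 8
[3.89, 1.21, -0.04] [-0.02, -0.02, -0.01]
[3.89, 1.21, -0.04] [-0.02, -0.02, -0.01]
[3.89, 1.21, -0.04] [-0.02, -0.02, -0.01]
[3.89, 1.21, -0.04] [-0.02, -0.02, -0.01]
[3.88, 1.22, -0.04] [-0.02, -0.02, -0.01]
[3.88, 1.22, -0.04] [-0.02, -0.02, -0.01]
[3.88, 1.22, -0.04] [-0.02, -0.02, -0.01]
[3.88, 1.22, -0.04] [-0.02, -0.02, -0.01]
```

```bash
python3 -m jog '[[3.9,1.2,0,0,0,0,0.2],[3.9,1.2,0,0,0,0,0.2],[3.9,1.2,0,0,0,0,0.2],[3.9,1.2,0,0,0,0,0.2],[3.9,1.2,0,0,0,0,0.2],[3.9,1.2,0,0,0,0,0.2],[3.9,1.2,0,0,0,0,0.2],[3.9,1.2,0,0,0,0,0.2]]'
python3 -m jog '[[0,0,0,0,0,0,0.2],[0,0,2.5,0,0,0,0.2],[0,0,2.5,0,0,0,0.2],[0,0,1,0,0,0,0.2],[0,0,0,0,0,0,0.2],[0,0,0,0,0,0,0.2],[0,0,0,0,0,0,0.2]]'
python3 -c "
from h import *
plan(523.5,-11.5,121.5,4.2,1)"
```

```text
time: 43.67
tcp_pos: [0.5217, -0.009, 0.2803]
tool_rot: [-2.137, -2.296, 0.006]
force: [2.1, -0.9, -3.5]
finger_gap: 0.286
grasp_force: 40.0
time: 44.25
tcp_pos: [0.5238, -0.0117, 0.2247]
tool_rot: [2.14, 2.299, 0.0]
force: [0.6, 0.5, -2.1]
finger_gap: 0.287
grasp_force: 40.0
at [523.8 -11.7 224.7] d [  -0.3    0.2 -103.2] turn [ 0.03  0.01 -0.11] n 1
[0.02, -0.04, 10.32] [0.03, 0.01, -0.11]
```

```bash
python3 -m jog '[[0,0,1,0,0,0,0.2],[0,0,1.5,0,0,0,0.2],[0,0,1.5,0,0,0,0.2],[0,0,1,0,0,0,0.2],[0,0,0,0,0,0,0.2]]'
python3 -m jog '[[0,0,1.5,0,0,0,0.2],[0,0,1.5,0,0,0,0.2],[0,0,1,0,0,0,0.2],[0,0,0.4,0,0,0,0.2],[0,0,0,0,0,0,0.2],[0,0,0,0,0,0,0.2]]'
python3 -m jog '[[0,0,0.4,0,0,0,0.2],[0,0,0.2,0,0,0,0.2],[0,0,0.2,0,0,0,0.2],[0,0,0,0,0,0,0.2],[0,0,0,0,0,0,0.2]]'
python3 -m jog '[[0,0,0.2,0,0,0,0.2],[0,0,0,0,0,0,0.2],[0,0,0,0,0,0,0.2]]'
```

```text
time: 44.67
tcp_pos: [0.5219, -0.0112, 0.1718]
tool_rot: [-2.138, -2.297, 0.004]
force: [-1.1, -0.4, -4.3]
finger_gap: 0.288
grasp_force: 40.0
time: 45.17
tcp_pos: [0.5236, -0.0112, 0.1304]
tool_rot: [-2.14, -2.3, -0.0]
force: [-1.0, 0.1, -4.7]
finger_gap: 0.283
grasp_force: 40.0
time: 45.58
tcp_pos: [0.5234, -0.0112, 0.122]
tool_rot: [-2.14, -2.3, 0.0]
force: [-0.1, -0.5, -3.8]
finger_gap: 0.281
grasp_force: 40.0
time: 45.83
tcp_pos: [0.5242, -0.0111, 0.1214]
tool_rot: [2.139, 2.299, 0.002]
force: [-3.2, 1.7, 5.1]
finger_gap: 0.288
grasp_force: 40.0
```

```bash
python3 -m jog '[[0,0,0,0,0,0,0.5],[0,0,0,0,0,0,0.5],[0,0,0,0,0,0,0.5],[0,0,0,0,0,0,0.5],[0,0,0,0,0,0,0.5],[0,0,-2,0,0,0,0.5],[0,0,-4,0,0,0,0.5],[0,0,-4,0,0,0,0.5]]'
python3 -m jog '[[-4,-0.5,-2,0,0,0,0.5],[-4,-0.5,0,0,0,0,0.5],[-4,-0.5,0,0,0,0,0.5],[-4,-0.5,0,0,0,0,0.5],[-4,-0.5,0,0,0,0,0.5],[0,0,0,0,0,0,0.5],[0,0,0,0,0,0,0.5],[0,0,0,0,0,0,0.5]]'
python3 - <<'E'
from h import *
scan()
c=shot('side');cv2.imwrite('pics/end.png',cv2.resize(c['img'][150:360,120:400],None,fx=2.7,fy=2.7)[:,:,::-1])
for nm in('jar','sprayer','tape'): print(nm,[np.round(tw(c,d["at"])*1000) for d in finder.spot_in(nm,c)][:1])
E
```

```text
time: 46.5
tcp_pos: [0.5219, -0.011, 0.2192]
tool_rot: [-2.137, -2.297, 0.004]
force: [0.8, -0.5, -0.4]
finger_gap: 0.499
grasp_force: 0.0
time: 47.17
tcp_pos: [0.5129, -0.2093, 0.2382]
tool_rot: [-2.141, -2.298, -0.001]
force: [0.9, 0.8, -0.3]
finger_gap: 0.502
grasp_force: 0.0
top
[282. 194.] 99 [602.  -5. 138.] [601.  -6. 150.] [25. 23. 35.] [77. 76. 78.]
[284. 226.] 95 [521. -10. 138.] [519.  -9. 150.] [24. 23. 36.] [78. 77. 78.]
[254. 230.] 99 [514.  66. 139.] [512.  66. 150.] [25. 25. 34.] [76. 75. 76.]
[223. 232.] 102 [511. 144. 138.] [510. 143. 150.] [26. 25. 35.] [73. 72. 75.]
[325. 275.] 85 [ 394. -107.  137.] [ 396. -105.  145.] [24. 22. 25.] [80. 77. 81.]
side
[367. 210.] 75 [ 343. -192.  134.] [ 342. -187.  137.] [25. 31. 27.] [78. 76. 80.]
[267. 218.] 101 [604.  -2. 137.] [601.   2. 140.] [28. 26. 33.] [83. 81. 84.]
[342. 219.] 84 [ 397. -106.  134.] [ 395. -100.  138.] [26. 26. 28.] [87. 85. 88.]
[291. 224.] 92 [521.  -6. 138.] [521.  -1. 141.] [24. 30. 34.] [80. 79. 83.]
[283. 236.] 110 [514.  68. 138.] [512.  75. 141.] [26. 29. 36.] [73. 72. 76.]
[272. 250.] 119 [513. 146. 137.] [510. 153. 142.] [28. 30. 34.] [70. 69. 73.]
jar [array([737.,  -9.,  49.])]
sprayer [array([ 726., -162.,  116.])]
tape [array([744., 151.,  20.])]
```

View pics/end.png

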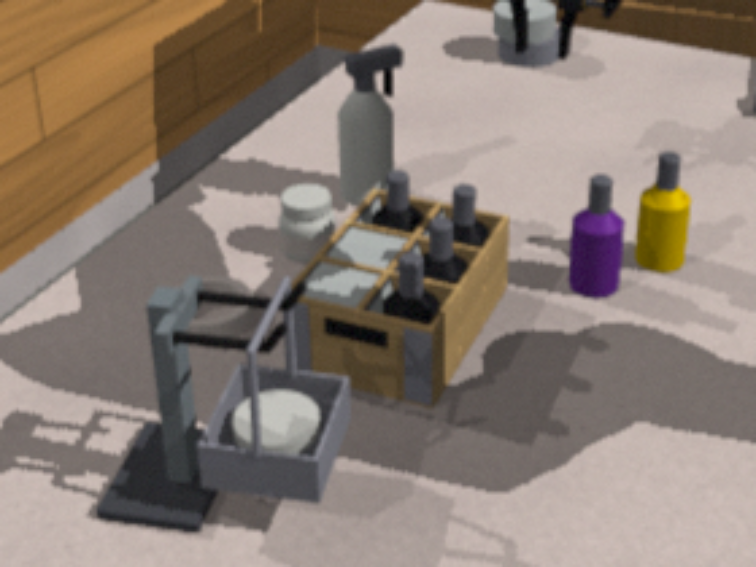

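The basket hangs on both prongs (crop 265,330), all four bottles are seated upright in the empty cells (caps at crop 398,185; 464,200; 441,235; 411,270), and the bystanders haven't moved.

```bash
python3 -c "
from cell import r
print(r.finish_job())"
```

```text
the job is handed in; nothing more can be done
None
```

The job is handed in at about 47 s: the basket hangs on both prongs, and all four black polish bottles stand upright in the four empty cells. The jar, spray bottle, tape roll and the purple and yellow look-alikes are where they were.

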